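# Pack the transport box, heavy tin lowest

### The job

Pack the grey transport box: the two metal tins look the same but one is much heavier, so put the heavier tin at the bottom of the box and the lighter one flat on top of it, setting them down gently rather than dropping them. Then put the cover on and press it down until it is fully home under both end catches. Leave the petri dish, the small beaker and the amber bottle where they stand.

Things in the scene. Friction and masses are not known exactly. Their poses are not given: they have to be found in the camera images.
- box: Smooth grey open box fixed to the worktop, 166 mm long (its x), 76 wide (y), 6 mm floor. Origin: centre of the underside; z up. Inside 118 x 64 mm, between corner pieces 6 mm thick, 73 mm high. The long sides are open over the middle 70 mm, down to the floor, so fingers fit beside a tin there. End walls: cover ledge at z = 73 mm, rim at 85 mm, then a lip flared outwards 45 degrees to 93 mm.
- cover_seat (a point): Where the centre of the cover's underside lies when home: box centre, 73 mm above its underside, axes as the box. The ledges under the cover's ends run 59 to 67 mm from it along x; the recess above them is 134 mm long x 68 mm wide. Mid each end wall a sprung catch with a sloped nose (7 mm above the ledge) stands 3 mm into the recess.
- tin_a: Closed aluminium tin, 110 mm long (its x), 56 wide (y), 32 high, flat top and bottom. Origin: centre of the underside; z up. Looks just like tin_b; one of the two (either) weighs 0.55 to 0.8 kg, the other about 0.15 kg: only lifting tells which. Grip it across its 56 mm at the middle of its length. Either end first.
- tin_b: The other aluminium tin; same shape, size and origin as tin_a.
- cover: Grey plastic cover, 90 g. Origin: centre of the underside; z up. Flange 131 mm long (x), 62 wide (y), 4 thick; plate on it 118 x 60, top at z = 12 mm; central black grip rib 50 long (x), 16 thick (y), z = 12 to 42 mm. Laid in the recess it stops on the catches, about 7 mm too high; a straight push of 8 to 18 N on the rib snaps it past both on to the ledges. Either way round.
- petri: Closed clear petri dish, 62 mm across, 15 mm high; leave alone. Origin: centre of the underside.
- small_beaker: Small clear beaker, 48 mm wide, 60 mm high; leave alone. Origin: centre of the underside.
- amber_bottle: Amber bottle with red cap, 68 mm wide, 150 mm high; leave alone. Origin: centre of the underside.
Mind the look-alikes: they are no part of the job. What is shaped like the tin_a but green or turquoise is not meant.

How it is judged:
On the way, in this order (a step that is already met when the one before it is completed fails the run):
1. one tin lies flat on the box floor (((horizontal distance between tin_a and box below 0.012 m and angle between tin_a's own z axis and vertical below 0.06 rad and linear speed of tin_a below 0.02 m/s and z of tin_a in the frame of box between 0.003 and 0.009 m) or (horizontal distance between tin_b and box below 0.012 m and angle between tin_b's own z axis and vertical below 0.06 rad and linear speed of tin_b below 0.02 m/s and z of tin_b in the frame of box between 0.003 and 0.009 m))), for 0.2 s.
2. the lighter tin rests on the heavier one in the box, released (horizontal distance between each of tin_a, tin_b and box below 0.012 m and angle between each of tin_a, tin_b's own z axis and vertical below 0.06 rad and linear speed of each of tin_a, tin_b below 0.02 m/s and ((z of tin_a in the frame of box between 0.003 and 0.009 m and z of tin_b in the frame of box between 0.035 and 0.043 m) or (z of tin_b in the frame of box between 0.003 and 0.009 m and z of tin_a in the frame of box between 0.035 and 0.043 m)) and contact force between tin_a and tin_b between 0.5 and 3.5 N and contact force between the fingers and tin_a below 0.1 N and contact force between the fingers and tin_b below 0.1 N), for 0.2 s.
At the end, for the whole second after the job is handed in: One tin lies flat on the box floor (3 mm), the lighter one flat on it (bearing on it with 0.5 to 3.5 N; 4 mm), both within 12 mm of the box's centre, level (0.06 rad). The cover is home: underside 70 to 76 mm above the box's origin, centred within 8 mm, level (0.03 rad). All at rest (horizontal distance between each of tin_a, tin_b and box below 0.012 m and angle between each of tin_a, tin_b's own z axis and vertical below 0.06 rad and linear speed of each of tin_a, tin_b, cover below 0.02 m/s and ((z of tin_a in the frame of box between 0.003 and 0.009 m and z of tin_b in the frame of box between 0.035 and 0.043 m) or (z of tin_b in the frame of box between 0.003 and 0.009 m and z of tin_a in the frame of box between 0.035 and 0.043 m)) and contact force between tin_a and tin_b between 0.5 and 3.5 N and z of cover in the frame of box between 0.07 and 0.076 m and horizontal distance between cover and cover_seat below 0.008 m and angle between cover's own z axis and vertical below 0.03 rad); the robot touches nothing.
It fails at once if tin a was dropped into the box (falling faster than 0.6 m/s) (horizontal distance between tin_a and box below 0.05 m and height (world z) of tin_a below 0.09 m and linear speed of tin_a above 0.6 m/s).
It fails at once if tin b was dropped into the box (falling faster than 0.6 m/s) (horizontal distance between tin_b and box below 0.05 m and height (world z) of tin_b below 0.09 m and linear speed of tin_b above 0.6 m/s).
It fails at once if the petri dish was moved more than 40 mm or tipped (distance of petri from where it was at the start of the episode above 0.04 m or angle between petri's own z axis and vertical above 0.5 rad).
It fails at once if the small beaker was moved more than 40 mm or tipped (distance of small_beaker from where it was at the start of the episode above 0.04 m or angle between small_beaker's own z axis and vertical above 0.5 rad).
It fails at once if the amber bottle was moved more than 40 mm or tipped (distance of amber_bottle from where it was at the start of the episode above 0.04 m or angle between amber_bottle's own z axis and vertical above 0.5 rad).
It also fails if it takes over 72 s, if anything falls off the work surface, if the arm or the gripper's body presses on something with over 40 N, if the wrist force passes 120 N, or if a joint passes its speed limit or range.

### The arm

A 7-joint arm with a two-finger parallel gripper is mounted at the origin on a cart in front of the work surface, level with it; the furniture and walls round the work are solid. World frame = base frame: x ahead of the robot, y to its left, z up, the work surface at z = 0. Lengths are in m, angles in rad, forces in N, time in s.
With the tool pointing down it reaches from about 0.425 to 0.8 m from the base axis. Payload 8.3 kg.
Tool frame: the origin (TCP) lies at the very end of the fingers, on their centre line; the grasp point (between the pads) lies 19 mm behind it; z points along the fingers, y is the direction in which the jaws open and shut (so a half turn about z gives the same grasp; the last joint's range is limited). The gripper opens to 85 mm and grips with 20 to 120 N. Pads are 22 mm wide; open, the fingers measure 114 mm over their backs; the gripper's body (76 mm by 85 mm) begins 54 mm behind the grasp point. The pads swing forward as they close: fully open they stand 13 mm farther back than shut.
Start: joints at [-1.195, 0.383, 0.016, 1.37, -0.006, 1.388, -0.046], TCP at [0.265, 0.566, 0.231] pointing down, gripper open.
Joint ranges: [-2.95, 2.95], [-0.25, 2.06], [-1.52, 1.56], [0.18, 2.33], [-1.44, 4.58], [0.02, 2.06], [-3.01, 3.01]. Speed limits (rad/s): [2.39, 2.39, 3.01, 3.01, 3.14, 3.14, 3.14].

### API

Orientations are given as a rotation vector (axis times angle).
In Python, from workcell import manip gives the robot as it stands.
- The arm moves only by the shell command python3 -m creep 'ROWS' [FORCE]. ROWS is JSON, a list of rows, each an object with "dp": the shift along the tool's x, y, z in units of 0.2 m (1.0 is 0.2 m), a list of three; "delta_rot": the turn, a rotation vector about the tool's x, y, z in units of 0.5 rad (1.0 is 0.5 rad), a list of three; "jaw": the opening in per cent of the stroke, from 0 (shut) to 100 (fully open). A call has 1 to 12 rows; each row is the pose to reach, as a shift and turn from the pose measured when the call began, along the tool's axes at that moment; what a row does not reach only later rows make up. A row lasts 1/12 s, in which the tool goes at most 41.7 mm and 7.16 degrees, less where a joint would pass 70% of its speed; a pose out of reach is approached as far as the arm can. A call with a number of a shift or a turn outside -1 to 1 is refused whole. A call with a gripper value outside its range is refused whole. The fingers move at their own pace and stop on an object; FORCE is the grip in N (left out, the last holds). Time passes only in rows, so rows that repeat a pose let the fingers close. It gives the time, the measured TCP pose, the force and the opening at its end, in the units of the state.
- manip.sense(): the state, without advancing time (a new reading comes with each control period).
- manip.grab_frame(name): name is "scene" or "top" or "wrist"; returns the picture (480x640x3 uint8, red, green, blue); there is no depth.
- manip.camera_info(name): a dict with "mtx" (3x3 intrinsics, pixels), "rvec" (rotation vector, rad) and "tvec" (3), from world to camera coordinates, as OpenCV has them. Camera axes: x right, y down, z forward; pixel columns grow to the right and rows downward; lengths in m; the calibration is good to about 2 mm. A picture is of the moment at which its call begins: read the wrist's pose just before it. camera_info takes no time and is no camera call; for the wrist camera it gives the pose at the moment of the call.
- manip.finish_job(): hands the job in, once; it reports no verdict.
The state is a dict: "clock": time; "joint_pos": joint angles; "qvel": joint speeds; "effort": joint torques, N m; "position": TCP position; "eef_rot": TCP orientation; "wrist_force": force on the tool from outside, world axes, zero at the start; "ft_torque": the same for the moment, N m; "opening": opening from 0.0 (shut) to 1.0 (fully open).
Only numpy, scipy, OpenCV 4.12 (cv2) and the standard library are available. Lean on these libraries where they do the work, as an engineer would, in place of code of your own. Each camera call takes 0.05 s, during which the arm holds its last target.

## Working session

There is one attempt and no reset: what is moved stays moved. The work goes in short steps, Python scripts to look and compute and a shell command to move; the robot and the scene stay as the last step left them, time stands still between calls to the robot, and variables do not carry over. Pictures are saved under pics/ and viewed, and the job is handed in when it is done.

```bash
ls; mkdir -p pics; python3 - <<'E'
from workcell import manip
import cv2
print(manip.sense())
for n in("scene","top","wrist"):
    im=manip.grab_frame(n); cv2.imwrite(f"pics/{n}0.png",im[:,:,::-1])
    ci=manip.camera_info(n); print(n,ci)
E
```

```text
pics
{'clock': 0.0, 'joint_pos': array([-1.19490304,  0.38425622,  0.01634787,  1.37116348, -0.00630263,
        1.38819232, -0.04652243]), 'qvel': array([-1.19634870e-05, -5.51206923e-04,  1.22853523e-03, -4.51170090e-05,
        9.53139923e-04,  8.71436870e-04,  3.32427089e-04]), 'effort': array([ 4.13044963e-04, -6.27607012e+01,  8.44297595e-01, -3.71819186e+01,
        1.65454298e-02,  1.45629692e-02, -3.28258056e-05]), 'position': array([0.26526816, 0.56535562, 0.23026318]), 'eef_rot': array([-6.83550511e-01, -3.06591067e+00,  3.02884141e-03]), 'wrist_force': array([-0.5157436 ,  0.25039345, -0.30653887]), 'ft_torque': array([ 0.02351568,  0.07746662, -0.01205871]), 'opening': 1.0042665103072632}
scene {'mtx': array([[470.08902339,   0.        , 316.48107334],
       [  0.        , 470.08902339, 241.65721197],
       [  0.        ,   0.        ,   1.        ]]), 'rvec': array([ 2.02288674, -0.70236501,  0.39626897]), 'tvec': array([-0.47310287,  0.21341334,  1.06555219])}
top {'mtx': array([[577.57857699,   0.        , 320.03529974],
       [  0.        , 577.57857699, 238.95834357],
       [  0.        ,   0.        ,   1.        ]]), 'rvec': array([ 2.15741904, -2.18752294,  0.09708031]), 'tvec': array([-0.03621679,  0.55474755,  1.38221886])}
wrist {'mtx': array([[336.84726053,   0.        , 317.81847847],
       [  0.        , 336.84726053, 236.89306327],
       [  0.        ,   0.        ,   1.        ]]), 'rvec': array([-2.45552522, -1.56280944, -0.20575374]), 'tvec': array([-0.62287683, -0.03604151,  0.37818864])}
```

View pics/scene0.png

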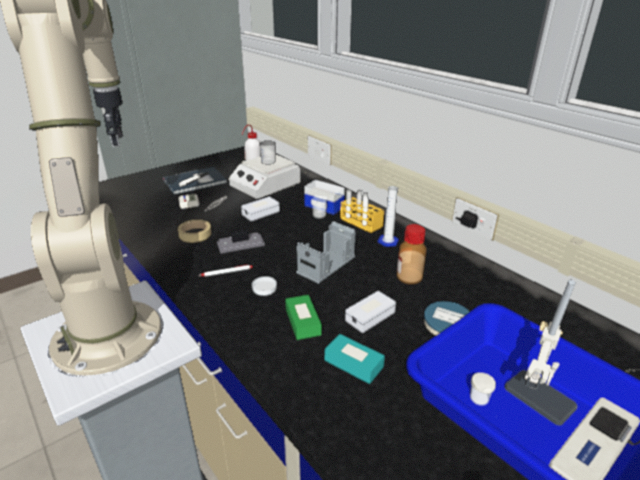

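View pics/top0.png

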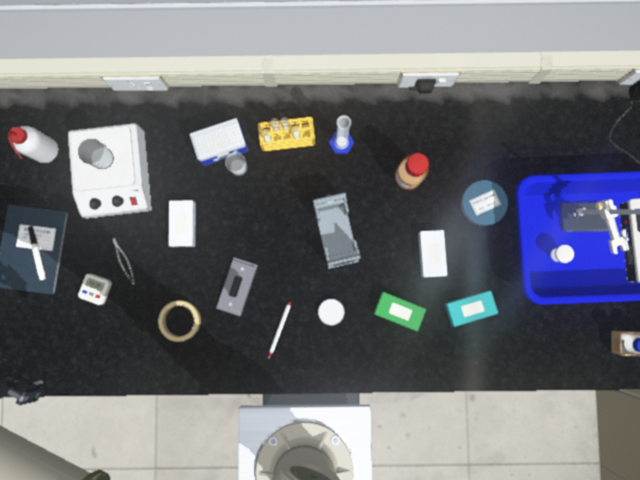

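View pics/wrist0.png

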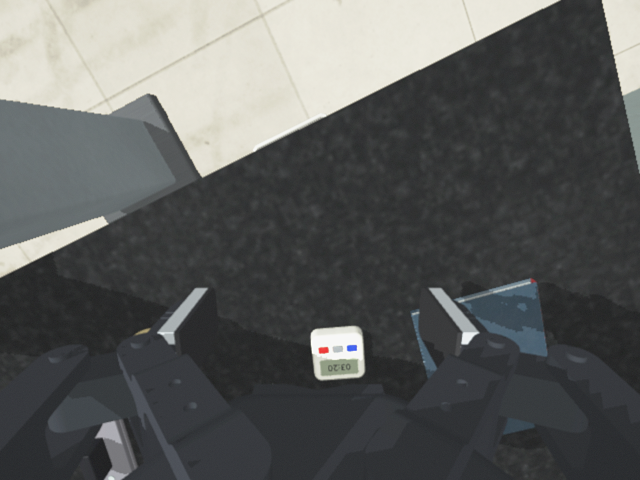

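The scene shows two white tins at top-view pixels (181,223) and (433,254), the box at (337,230), the cover at (237,287), and the petri dish at (331,312). I'll enlarge the crops.

```bash
cat > h.py <<'E'
import cv2, numpy as np
from workcell import manip
from scipy.spatial.transform import Rotation as R
def unproj(ci,uv,z):
    M=cv2.Rodrigues(ci['rvec'])[0]; t=ci['tvec']
    d=M.T@np.linalg.inv(ci['mtx'])@np.array([uv[0],uv[1],1.]); c=-M.T@t
    return c+d*(z-c[2])/d[2]
def proj(ci,P):
    return cv2.projectPoints(np.array(P,float).reshape(-1,3),ci['rvec'],ci['tvec'],ci['mtx'],None)[0].reshape(-1,2)
def crop(im,x0,y0,w,h,s):
    return cv2.resize(im[y0:y0+h,x0:x0+w],None,fx=s,fy=s,interpolation=cv2.INTER_CUBIC)
E
python3 - <<'E'
from h import *
im=cv2.imread('pics/top0.png')
A=crop(im,145,190,66,66,6);B=crop(im,400,220,66,66,6)
cv2.imwrite('pics/c1.png',np.hstack([A,B]))
A=crop(im,303,182,66,99,6)[:594];B=crop(im,204,247,66,99,6)[:594]
cv2.imwrite('pics/c2.png',np.hstack([A,B]))
E
```

```text
(no output)
```

View pics/c1.png

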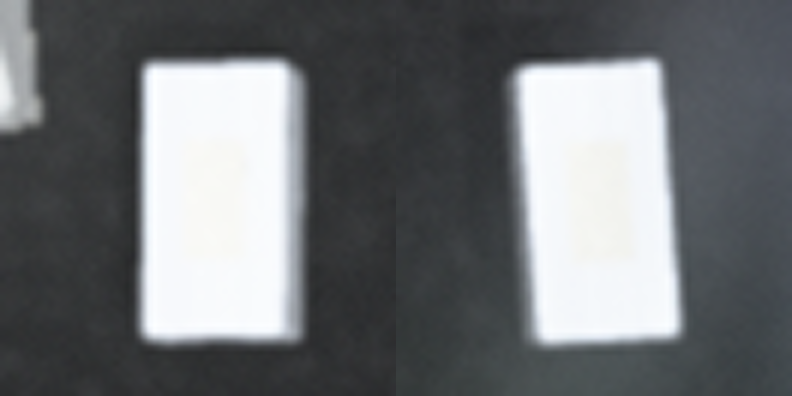

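View pics/c2.png

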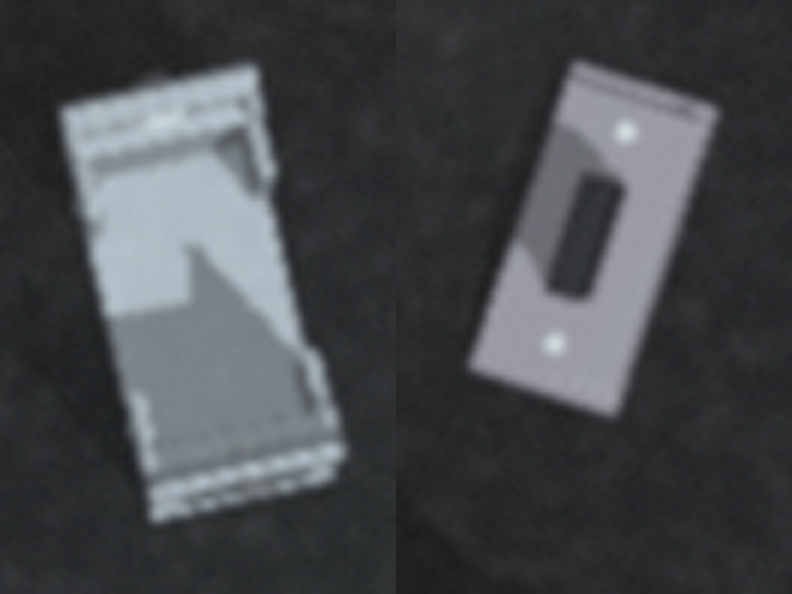

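```bash
cat > fit.py <<'E'
from h import *
from scipy.optimize import least_squares
ci=manip.camera_info('top')
def off(x0,y0,pts): return [((x+.5)/6-.5+x0,(y+.5)/6-.5+y0) for x,y in pts]
def fit(name,pts,z,L,W):
    P=np.array([unproj(ci,p,z)[:2] for p in pts])
    mod=np.array([[L/2,W/2],[L/2,-W/2],[-L/2,-W/2],[-L/2,W/2]])
    def f(q):
        c,s=np.cos(q[2]),np.sin(q[2]); return (mod@np.array([[c,s],[-s,c]])+q[:2]-P).ravel()
    r=least_squares(f,[*P.mean(0),0.]); print(name,r.x.round(4),np.degrees(r.x[2]).round(2),'res mm',(r.fun*1000).round(1)); return r.x
# order: top-left, top-right, bottom-right, bottom-left
fit('tin1',off(145,190,[(143,62),(291,62),(288,340),(141,340)]),.032,.110,.056)
fit('tin2',off(400,220,[(516-396,68),(660-396,61),(683-396,338),(537-396,343)]),.032,.110,.056)
fit('cover',off(204,247,[(572-396,60),(720-396,107),(616-396,415),(470-396,368)]),.004,.131,.062)
fit('box',off(303,182,[(60,107),(258,63),(346,458),(150,523)]),.093,.166,.076)
fit('boxnear',off(303,182,[(60,107),(258,63),(340,480),(150,523)]),.093,.166,.076)
print('petri',unproj(ci,(331,312),.015),'bottle cap',unproj(ci,(418,162),.15),'beaker',unproj(ci,(236,163),.06))
E
python3 fit.py
```

```text
tin1 [ 0.5974  0.2952 -0.0032] -0.18 res mm [-2.1 -2.3 -1.5  2.   2.1  1.9  1.5 -1.6]
tin2 [ 0.515  -0.3177  0.0434] 2.49 res mm [-1.  -1.5 -0.6  0.9  1.5  1.6  0.2 -1.1]
cover [ 0.4428  0.1626 -0.3247] -18.6 res mm [-0.7 -0.8 -0.3  1.3  0.5  0.2  0.5 -0.7]
box [ 0.5698 -0.0826  0.2093] 11.99 res mm [ 2.2 -0.2  1.8  2.8 -6.1 -0.5  2.1 -2.1]
boxnear [ 0.5677 -0.0819  0.19  ] 10.89 res mm [ 1.1 -1.  -0.7  1.7 -0.8 -1.   0.4  0.3]
petri [ 0.37676915 -0.06804883  0.015     ] bottle cap [ 0.71324579 -0.26674397  0.15      ] beaker [0.73754263 0.15586649 0.06      ]
```

```bash
cat > plan.py <<'E'
import sys,json
from h import *
def Rd(a):
    a=np.radians(a); c,s=np.cos(a),np.sin(a)
    return np.array([[c,s,0],[s,-c,0],[0,0,-1.]])
def state():
    s=manip.sense(); M=R.from_rotvec(s['eef_rot']).as_matrix()
    return s,s['position'],M
def show():
    s,p,M=state(); a=np.degrees(np.arctan2(M[1,0],M[0,0]))
    print('t %.2f p %s a %.2f tilt %.2f F %s op %.3f q %s'%(s['clock'],p.round(4),a%360,np.degrees(np.arccos(-M[2,2])),s['wrist_force'].round(2),s['opening'],s['joint_pos'].round(2)))
if __name__=='__main__':
    show(); s,p,M=state()
    for w in sys.argv[1:]:
        v=[float(x) for x in w.split(',')]; Mt=Rd(v[3]); t=np.array(v[:3])
        d=M.T@(t-p)/.2; r=R.from_matrix(M.T@Mt).as_rotvec()/.5
        print(w,'dp',d.round(3).tolist(),'rot',r.round(3).tolist(),'rows>=%.1f'%max(np.linalg.norm(d)*200/41.7,np.degrees(np.linalg.norm(r)*.5)/7.16))
        p,M=t,Mt
E
python3 plan.py .43,.43,.22,168 .597,.295,.2,179.8
```

```text
t 0.15 p [0.2653 0.5655 0.2305] a 154.86 tilt 0.09 F [ 0.03 -0.94 -0.68] op 1.004 q [-1.19  0.38  0.02  1.37 -0.01  1.39 -0.05]
.43,.43,.22,168 dp [-1.033, -0.263, 0.053] rot [-0.003, -0.0, -0.459] rows>=5.1
.597,.295,.2,179.8 dp [-0.957, -0.487, 0.1] rot [0.0, 0.0, -0.412] rows>=5.2
```

```bash
python3 -m creep '[{"dp":[-0.5,-0.13,0.03],"delta_rot":[0,0,-0.23],"jaw":100},{"dp":[-1,-0.26,0.05],"delta_rot":[0,0,-0.46],"jaw":100},{"dp":[-1,-0.26,0.05],"delta_rot":[0,0,-0.46],"jaw":100},{"dp":[-1,-0.26,0.05],"delta_rot":[0,0,-0.46],"jaw":100},{"dp":[-1,-0.26,0.05],"delta_rot":[0,0,-0.46],"jaw":100},{"dp":[-1,-0.26,0.05],"delta_rot":[0,0,-0.46],"jaw":100},{"dp":[-1,-0.26,0.05],"delta_rot":[0,0,-0.46],"jaw":100}]' 80; python3 plan.py .597,.295,.2,179.8
```

```text
clock: 0.73
position: [0.4272, 0.4303, 0.2202]
eef_rot: [0.338, 3.123, -0.005]
wrist_force: [-0.7, 1.1, 0.5]
opening: 0.998
t 0.73 p [0.4272 0.4303 0.2202] a 167.65 tilt 0.17 F [-0.69  1.08  0.53] op 0.998 q [-0.9   0.35  0.07  1.44 -0.02  1.35  0.53]
.597,.295,.2,179.8 dp [-0.974, -0.479, 0.103] rot [-0.006, 0.0, -0.424] rows>=5.2
```

```bash
python3 -m creep '[{"dp":[-0.974,-0.479,0.1],"delta_rot":[0,0,-0.424],"jaw":100},{"dp":[-0.974,-0.479,0.1],"delta_rot":[0,0,-0.424],"jaw":100},{"dp":[-0.974,-0.479,0.1],"delta_rot":[0,0,-0.424],"jaw":100},{"dp":[-0.974,-0.479,0.1],"delta_rot":[0,0,-0.424],"jaw":100},{"dp":[-0.974,-0.479,0.1],"delta_rot":[0,0,-0.424],"jaw":100},{"dp":[-0.974,-0.479,0.1],"delta_rot":[0,0,-0.424],"jaw":100},{"dp":[-0.974,-0.479,0.1],"delta_rot":[0,0,-0.424],"jaw":100},{"dp":[-0.974,-0.479,0.1],"delta_rot":[0,0,-0.424],"jaw":100}]' 80; python3 plan.py; python3 - <<'E'
from h import *
ci=manip.camera_info('wrist'); im=manip.grab_frame('wrist')[:,:,::-1].copy()
cv2.imwrite('pics/w1.png',im)
P=[.5974,.2952]
for z in(.032,): 
  q=proj(ci,[[P[0]+a,P[1]+b,z] for a,b in((.055,.028),(.055,-.028),(-.055,-.028),(-.055,.028))]); print(q.round(0).tolist())
print('tip',proj(ci,[manip.sense()['position']]))
M=cv2.Rodrigues(ci['rvec'])[0];print('cam',-M.T@ci['tvec'])
E
```

```text
clock: 1.4
position: [0.5967, 0.2954, 0.1997]
eef_rot: [-0.006, -3.14, 0.005]
wrist_force: [-0.3, 1.1, -0.7]
opening: 1.0
t 1.40 p [0.5967 0.2954 0.1997] a 179.77 tilt 0.20 F [-0.34  1.09 -0.65] op 1.000 q [-0.59  0.49  0.13  1.29 -0.06  1.37  1.1 ]
[[349.0, 274.0], [292.0, 274.0], [289.0, 159.0], [351.0, 159.0]]
tip [[325.1200687  291.59187735]]
cam [0.53139164 0.29420195 0.34279914]
```

View pics/w1.png

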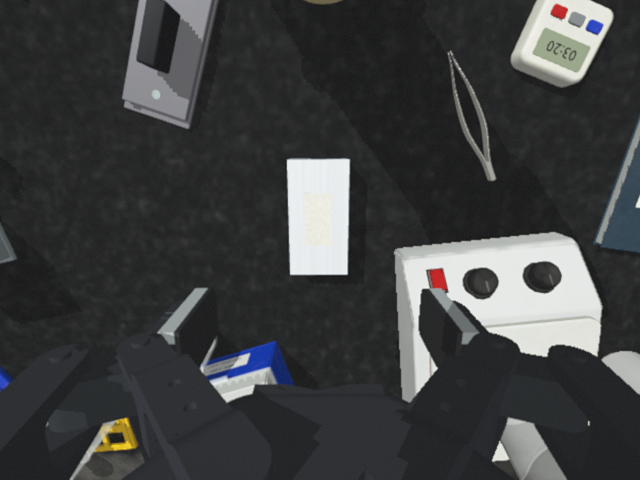

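The tin top is seen at (287–350, 159–275) px, within 2 px of the prediction. I'll descend with an 80% opening, because the scale is close on the left side.

```bash
python3 -m creep '[{"dp":[0,0,0.2],"delta_rot":[0,0,0],"jaw":80},{"dp":[0,0,0.4],"delta_rot":[0,0,0],"jaw":80},{"dp":[0,0,0.6],"delta_rot":[0,0,0],"jaw":80},{"dp":[0,0,0.75],"delta_rot":[0,0,0],"jaw":80},{"dp":[0,0,0.85],"delta_rot":[0,0,0],"jaw":80},{"dp":[0,0,0.92],"delta_rot":[0,0,0],"jaw":80},{"dp":[0,0,0.97],"delta_rot":[0,0,0],"jaw":80},{"dp":[0,0,0.975],"delta_rot":[0,0,0],"jaw":80}]' 80; python3 plan.py;  python3 -m creep '[{"dp":[0,0,0],"delta_rot":[0,0,0],"jaw":20},{"dp":[0,0,0],"delta_rot":[0,0,0],"jaw":20},{"dp":[0,0,0],"delta_rot":[0,0,0],"jaw":20},{"dp":[0,0,0],"delta_rot":[0,0,0],"jaw":20},{"dp":[0,0,0],"delta_rot":[0,0,0],"jaw":20},{"dp":[0,0,0],"delta_rot":[0,0,0],"jaw":20}]' 80; python3 plan.py
```

```text
clock: 2.12
position: [0.5938, 0.2979, 0.0036]
eef_rot: [0.001, -3.138, 0.004]
wrist_force: [0.5, -0.7, -0.0]
opening: 0.802
t 2.12 p [0.5938 0.2979 0.0036] a 180.04 tilt 0.26 F [ 0.53 -0.7  -0.03] op 0.802 q [-0.59  0.66  0.11  1.49 -0.08  1.    1.11]
clock: 2.62
position: [0.5945, 0.2986, 0.0052]
eef_rot: [0.001, -3.14, 0.001]
wrist_force: [-2.1, -0.6, 5.4]
opening: 0.64
t 2.62 p [0.5945 0.2986 0.0052] a 180.05 tilt 0.13 F [-2.14 -0.56  5.39] op 0.640 q [-0.59  0.65  0.11  1.49 -0.08  1.    1.11]
```

```bash
python3 -m creep '[{"dp":[0,0,-0.05],"delta_rot":[0,0,0],"jaw":20},{"dp":[0,0,-0.15],"delta_rot":[0,0,0],"jaw":20},{"dp":[0,0,-0.25],"delta_rot":[0,0,0],"jaw":20},{"dp":[0,0,-0.25],"delta_rot":[0,0,0],"jaw":20},{"dp":[0,0,-0.25],"delta_rot":[0,0,0],"jaw":20},{"dp":[0,0,-0.25],"delta_rot":[0,0,0],"jaw":20}]' 80; python3 plan.py
```

```text
clock: 3.12
position: [0.5936, 0.2983, 0.0538]
eef_rot: [0.002, -3.138, 0.003]
wrist_force: [-0.1, 0.0, -7.7]
opening: 0.639
t 3.12 p [0.5936 0.2983 0.0538] a 180.05 tilt 0.25 F [-0.14  0.02 -7.67] op 0.639 q [-0.59  0.6   0.11  1.46 -0.07  1.09  1.11]
```

Wrist force is −7.7 N, so this is the heavy tin. Next I'll check the box pose with overlays.

```bash
cat > ov.py <<'E'
from h import *
import sys
def box(x,y,a):
    c,s=np.cos(np.radians(a)),np.sin(np.radians(a))
    T=lambda P:[[x+c*p[0]-s*p[1],y+s*p[0]+c*p[1],p[2]] for p in P]
    rect=lambda L,W,z:T([[L,W,z],[L,-W,z],[-L,-W,z],[-L,W,z]])
    return [rect(.083,.038,0),rect(.083,.038,.093),rect(.067,.034,.085)],rect(.059,.032,.006)
def draw(im,ci,x,y,a,sc,x0,y0):
    rs,fl=box(x,y,a)
    for r,col in zip(rs+[fl],((0,255,255),(0,0,255),(255,0,255),(0,255,0))):
        q=(proj(ci,r)-[x0,y0]+.5)*sc-.5
        cv2.polylines(im,[(q*8).round().astype(int)],True,col,1,cv2.LINE_AA,3)
if __name__=='__main__':
    x,y,a=map(float,sys.argv[1:4])
    out=[]
    for n,x0,y0 in(('top',300,180),('scene',282,205)):
        im=cv2.imread(f'pics/{n}0.png'); c=crop(im,x0,y0,80,100,5)[:500]
        draw(c,manip.camera_info(n),x,y,a,5,x0,y0); out.append(c)
    cv2.imwrite('pics/'+sys.argv[4],np.hstack(out))
E
python3 ov.py .5677 -.0819 10.9 o1.png
```

```text
(no output)
```

View pics/o1.png

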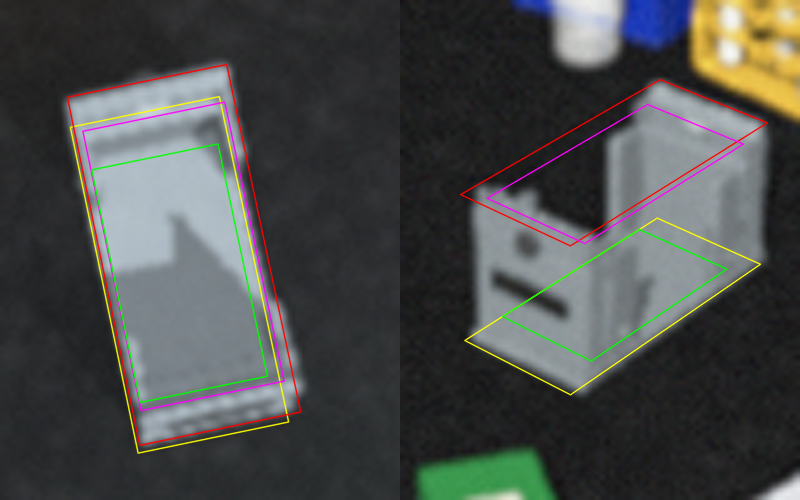

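```bash
python3 plan.py .59,.298,.2,180 .575,.11,.2,185.5 .567,-.08,.2,191.2
```

```text
t 3.12 p [0.5936 0.2983 0.0538] a 180.05 tilt 0.25 F [-0.14  0.02 -7.67] op 0.639 q [-0.59  0.6   0.11  1.46 -0.07  1.09  1.11]
.59,.298,.2,180 dp [0.021, -0.003, -0.731] rot [-0.004, -0.008, 0.002] rows>=3.5
.575,.11,.2,185.5 dp [0.075, -0.94, 0.0] rot [0.0, 0.0, -0.192] rows>=4.5
.567,-.08,.2,191.2 dp [0.131, -0.942, 0.0] rot [0.0, 0.0, -0.199] rows>=4.6
```

```bash
python3 -m creep '[{"dp":[0,0,-0.2],"delta_rot":[0,0,0],"jaw":20},{"dp":[0.02,0,-0.4],"delta_rot":[0,0,0],"jaw":20},{"dp":[0.02,0,-0.55],"delta_rot":[0,0,0],"jaw":20},{"dp":[0.02,0,-0.68],"delta_rot":[0,0,0],"jaw":20},{"dp":[0.02,0,-0.73],"delta_rot":[0,0,0],"jaw":20},{"dp":[0.02,0,-0.73],"delta_rot":[0,0,0],"jaw":20}]' 80; python3 -m creep '[{"dp":[0.01,-0.15,0],"delta_rot":[0,0,-0.03],"jaw":20},{"dp":[0.03,-0.33,0],"delta_rot":[0,0,-0.08],"jaw":20},{"dp":[0.05,-0.51,0],"delta_rot":[0,0,-0.12],"jaw":20},{"dp":[0.06,-0.69,0],"delta_rot":[0,0,-0.16],"jaw":20},{"dp":[0.07,-0.87,0],"delta_rot":[0,0,-0.19],"jaw":20},{"dp":[0.075,-0.94,0],"delta_rot":[0,0,-0.192],"jaw":20},{"dp":[0.075,-0.94,0],"delta_rot":[0,0,-0.192],"jaw":20}]' 80; python3 plan.py .567,-.08,.2,191.2
```

```text
clock: 3.62
position: [0.5911, 0.2989, 0.2013]
eef_rot: [0.001, -3.14, 0.0]
wrist_force: [-0.4, -0.1, -5.9]
opening: 0.637
clock: 4.2
position: [0.5751, 0.1035, 0.1981]
eef_rot: [0.138, -3.132, 0.007]
wrist_force: [0.8, -0.5, -7.3]
opening: 0.635
t 4.20 p [0.5751 0.1035 0.1981] a 185.05 tilt 0.43 F [ 0.85 -0.46 -7.29] op 0.635 q [-0.38  0.32  0.18  1.54 -0.05  1.3   1.47]
.567,-.08,.2,191.2 dp [0.121, -0.91, -0.005] rot [-0.008, -0.013, -0.215] rows>=4.4
```

```bash
python3 -m creep '[{"dp":[0.01,-0.15,0],"delta_rot":[0,0,-0.03],"jaw":20},{"dp":[0.03,-0.33,0],"delta_rot":[0,0,-0.08],"jaw":20},{"dp":[0.06,-0.51,0],"delta_rot":[0,0,-0.12],"jaw":20},{"dp":[0.09,-0.69,0],"delta_rot":[0,0,-0.16],"jaw":20},{"dp":[0.11,-0.83,0],"delta_rot":[0,0,-0.2],"jaw":20},{"dp":[0.12,-0.9,0],"delta_rot":[-0.01,-0.01,-0.215],"jaw":20},{"dp":[0.12,-0.91,0],"delta_rot":[-0.01,-0.01,-0.215],"jaw":20},{"dp":[0.12,-0.91,0],"delta_rot":[-0.01,-0.01,-0.215],"jaw":20},{"dp":[0.12,-0.91,0],"delta_rot":[-0.01,-0.01,-0.215],"jaw":20}]' 80; python3 plan.py;python3 - <<'E'
from h import *
from ov import *
ci=manip.camera_info('wrist'); im=manip.grab_frame('wrist')[:,:,::-1].copy()
cv2.imwrite('pics/w2.png',im)
c=im.copy();draw(c,ci,.5677,-.0819,10.9,1,0,0); cv2.imwrite('pics/w2o.png',c)
im=manip.grab_frame('top')[:,:,::-1]; cv2.imwrite('pics/t2.png',crop(im,280,160,100,120,5))
E
```

```text
clock: 4.95
position: [0.5665, -0.0786, 0.1968]
eef_rot: [0.307, -3.122, -0.003]
wrist_force: [-0.3, 0.8, -6.7]
opening: 0.636
t 4.95 p [ 0.5665 -0.0786  0.1968] a 191.25 tilt 0.31 F [-0.32  0.78 -6.66] op 0.636 q [-0.12  0.29  0.26  1.58 -0.08  1.28  1.91]
```

View pics/w2o.png

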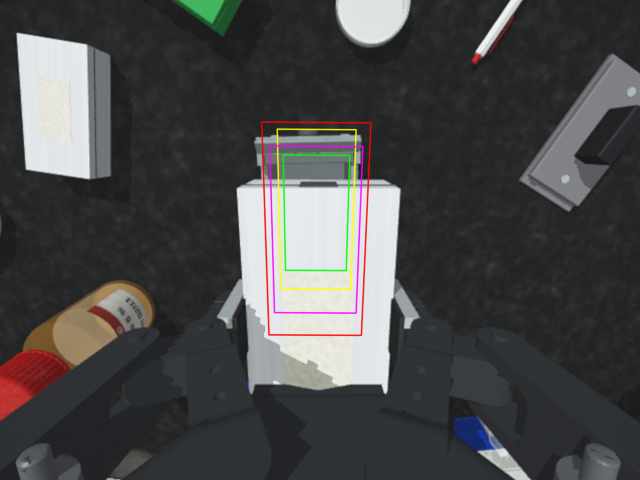

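View pics/w2.png

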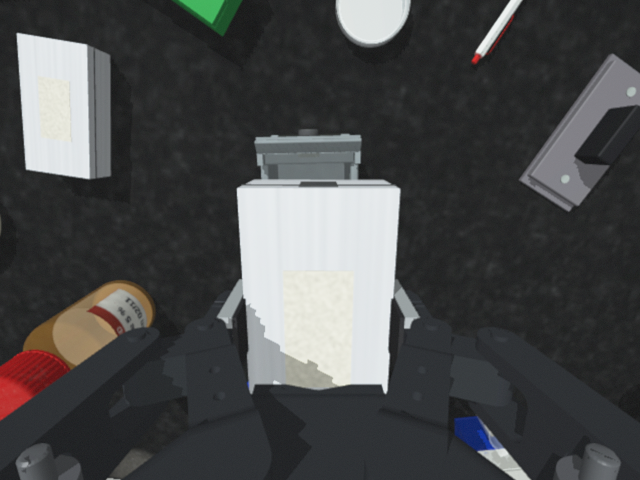

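```bash
python3 plan.py;python3 - <<'E'
from h import *
ci=manip.camera_info('wrist'); im=manip.grab_frame('wrist')[:,:,::-1].copy(); ci2=manip.camera_info('wrist')
print(np.abs(ci['tvec']-ci2['tvec']).max())
def rect(x,y,a,L,W,z):
    c,s=np.cos(a),np.sin(a)
    return [[x+c*p-s*q,y+s*p+c*q,z] for p,q in((L,W),(L,-W),(-L,-W),(-L,W))]
for r in(rect(.515,-.3177,.0434,.055,.028,.032),rect(.4428,.1626,-.3247,.0655,.031,.004),rect(.3768,-.068,0,.031,.031,.015),rect(.5677,-.0819,.19,.083,.038,.093)):
    q=proj(ci,r); print(q.round(0).tolist()); cv2.polylines(im,[q.round().astype(int)],True,(0,0,255),1)
cv2.imwrite('pics/w3.png',im)
M=cv2.Rodrigues(ci['rvec'])[0];print('cam',-M.T@ci['tvec'],M.round(3).tolist())
E
```

```text
t 5.05 p [ 0.567  -0.0779  0.1977] a 191.35 tilt 0.24 F [ 0.66  1.27 -6.39] op 0.636 q [-0.12  0.29  0.26  1.58 -0.08  1.28  1.91]
0.000257729876374152
[[92.0, 176.0], [28.0, 166.0], [20.0, 30.0], [90.0, 42.0]]
[[569.0, 212.0], [521.0, 181.0], [613.0, 55.0], [663.0, 91.0]]
[[401.0, 49.0], [332.0, 33.0], [348.0, -50.0], [421.0, -33.0]]
[[360.0, 333.0], [268.0, 333.0], [261.0, 120.0], [370.0, 121.0]]
cam [ 0.50325478 -0.09296552  0.34088756] [[-0.198, 0.98, 0.003], [0.947, 0.191, 0.258], [0.253, 0.054, -0.966]]
```

View pics/w3.png

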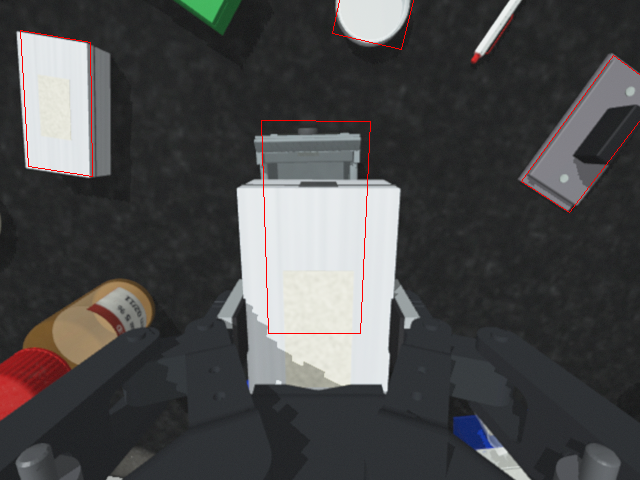

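View pics/t2.png

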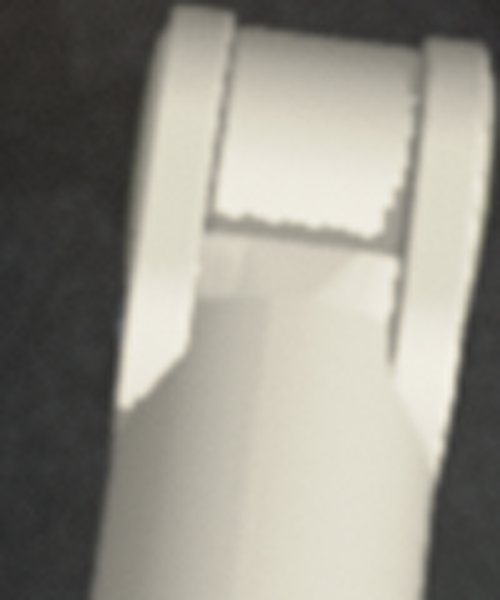

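```bash
python3 - <<'E'
from h import *
from scipy.optimize import least_squares
cw=manip.camera_info('wrist'); ct=manip.camera_info('top'); cs=manip.camera_info('scene')
o=lambda x,y,x0=303,y0=182,s=6:((x+.5)/s-.5+x0,(y+.5)/s-.5+y0)
obs=[(cw,(254,136.5),(-.083,-.038,.093)),(cw,(361,135.5),(-.083,.038,.093)),
(ct,o(60,107),(.083,.038,.093)),(ct,o(258,63),(.083,-.038,.093)),
(ct,o(152,523),(-.083,.038,0)),(ct,o(337,483),(-.083,-.038,0)),
(cs,o(583-400,394,282,205,5),(-.083,-.038,0)),(cs,o(472-400,337,282,205,5),(-.083,.038,0)),(cs,o(766-400,263,282,205,5),(.083,-.038,0)),
(cs,o(656-400,80,282,205,5),(.083,.038,.093)),(cs,o(768-400,121,282,205,5),(.083,-.038,.093))]
def f(q,L=None):
    c,s=np.cos(q[2]),np.sin(q[2]);r=[]
    for ci,uv,p in obs:
        w=[q[0]+c*p[0]-s*p[1],q[1]+s*p[0]+c*p[1],p[2]]
        r+=list(proj(ci,[w])[0]-uv)
    return np.array(r)
r=least_squares(f,[.57,-.08,.2],loss='soft_l1');print(r.x,np.degrees(r.x[2]));print(f(r.x).reshape(-1,2).round(1).tolist())
for uv in((254,136.5),(361,135.5)): print(unproj(cw,uv,.093))
E
```

```text
[ 0.57619801 -0.08284999  0.2245178 ] 12.863922390236715
[[-0.0, -2.4], [0.8, -4.2], [-0.3, -3.3], [-1.7, -3.5], [0.8, -1.8], [-0.2, -2.4], [1.3, -0.8], [1.7, 0.2], [0.7, -1.3], [2.2, -1.1], [1.7, -1.0]]
[ 0.50533105 -0.13810329  0.093     ]
[ 0.4896862  -0.06417235  0.093     ]
```

```bash
python3 - <<'E'
from h import *
from scipy.optimize import least_squares
cw=manip.camera_info('wrist'); ct=manip.camera_info('top'); cs=manip.camera_info('scene')
o=lambda x,y,x0=303,y0=182,s=6:((x+.5)/s-.5+x0,(y+.5)/s-.5+y0)
obs=[(cw,(254,136.5),(-1,-.038,.093)),(cw,(361,135.5),(-1,.038,.093)),
(ct,o(60,107),(1,.038,.093)),(ct,o(258,63),(1,-.038,.093)),
(ct,o(152,523),(-2,.038,0)),(ct,o(337,483),(-2,-.038,0)),
(cs,o(583-400,394,282,205,5),(-2,-.038,0)),(cs,o(472-400,337,282,205,5),(-2,.038,0)),(cs,o(766-400,263,282,205,5),(2,-.038,0)),
(cs,o(656-400,80,282,205,5),(1,.038,.093)),(cs,o(768-400,121,282,205,5),(1,-.038,.093))]
def f(q):
    c,s=np.cos(q[2]),np.sin(q[2]);r=[]
    for ci,uv,p in obs:
        px=np.sign(p[0])*q[2+abs(p[0])]
        w=[q[0]+c*px-s*p[1],q[1]+s*px+c*p[1],p[2]]
        r+=list(proj(ci,[w])[0]-uv)
    return np.array(r)
r=least_squares(f,[.57,-.08,.2,.083,.083],loss='soft_l1');print(r.x,np.degrees(r.x[2]));print(f(r.x).reshape(-1,2).round(1).tolist())
E
python3 ov.py .574 -.082 12.8 o2.png
```

```text
[ 0.5729216  -0.08415446  0.21711457  0.07734909  0.0840436 ] 12.43974875677339
[[0.2, 0.4], [0.8, -0.6], [1.0, 0.3], [-0.3, 0.2], [1.2, -0.1], [0.2, -0.5], [0.1, 0.0], [0.6, 0.9], [0.5, -0.7], [0.6, 0.2], [0.1, 0.4]]
```

View pics/o2.png

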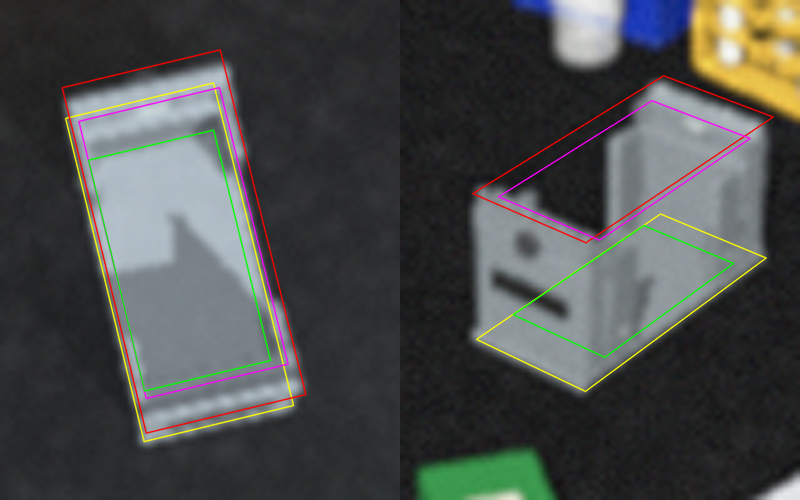

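```bash
python3 - <<'E'
from h import *
from plan import state
cw=manip.camera_info('wrist'); s,p,M=state()
for uv in((237.5,187),(400,187)):
    w=unproj(cw,uv,p[2]+.0268); print(w,(M.T@(w-p)).round(4))
from plan import Rd
tx=-.0035
for a in(192.44,):
    t=np.array([.5729,-.0842,0])-Rd(a)@[tx,0,0]; print('TCP target',t)
E
```

```text
[ 0.52186426 -0.11724405  0.22487867] [ 0.0522 -0.0295 -0.0267]
[ 0.51080031 -0.06245657  0.22487867] [ 0.0523  0.0264 -0.0266]
TCP target [ 0.56948217 -0.08495396  0.        ]
```

```bash
python3 plan.py .5699,-.0843,.12,192.4
```

```text
t 5.10 p [ 0.5672 -0.078   0.1981] a 191.36 tilt 0.20 F [-0.15 -0.2  -6.27] op 0.639 q [-0.13  0.29  0.26  1.58 -0.08  1.28  1.91]
.5699,-.0843,.12,192.4 dp [-0.008, -0.034, 0.39] rot [0.004, -0.005, -0.036] rows>=1.9
```

```bash
python3 -m creep '[{"dp":[-0.008,-0.034,0.1],"delta_rot":[0.004,-0.005,-0.036],"jaw":20},{"dp":[-0.008,-0.034,0.2],"delta_rot":[0.004,-0.005,-0.036],"jaw":20},{"dp":[-0.008,-0.034,0.3],"delta_rot":[0.004,-0.005,-0.036],"jaw":20},{"dp":[-0.008,-0.034,0.36],"delta_rot":[0.004,-0.005,-0.036],"jaw":20},{"dp":[-0.008,-0.034,0.39],"delta_rot":[0.004,-0.005,-0.036],"jaw":20},{"dp":[-0.008,-0.034,0.39],"delta_rot":[0.004,-0.005,-0.036],"jaw":20},{"dp":[-0.008,-0.034,0.39],"delta_rot":[0.004,-0.005,-0.036],"jaw":20}]' 80; python3 plan.py .5699,-.0843,.08,192.4; python3 - <<'E'
from h import *
from ov import *
ci=manip.camera_info('wrist'); im=manip.grab_frame('wrist')[:,:,::-1].copy()
draw(im,ci,.5729,-.0842,12.4,1,0,0); cv2.imwrite('pics/w4.png',im)
E
```

```text
clock: 5.68
position: [0.5703, -0.0839, 0.1207]
eef_rot: [-0.34, 3.123, -0.0]
wrist_force: [-0.9, -0.1, -6.5]
opening: 0.641
t 5.68 p [ 0.5703 -0.0839  0.1207] a 192.42 tilt 0.03 F [-0.92 -0.12 -6.45] op 0.641 q [-0.11  0.36  0.25  1.67 -0.1   1.12  1.96]
.5699,-.0843,.08,192.4 dp [0.002, -0.002, 0.203] rot [-0.0, 0.001, 0.001] rows>=1.0
```

View pics/w4.png

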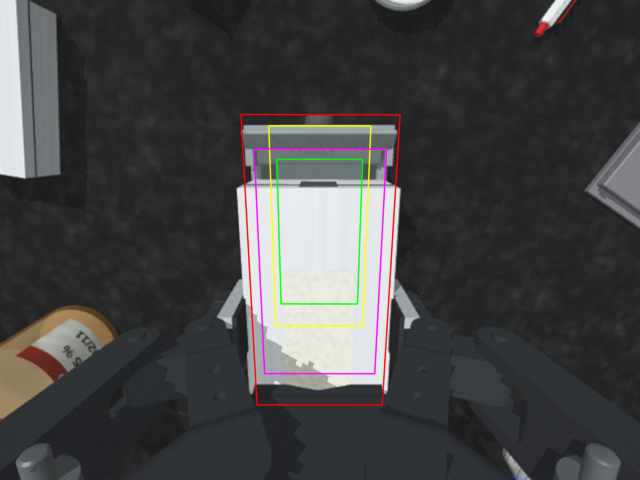

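```bash
python3 -m creep '[{"dp":[0.002,-0.002,0.08],"delta_rot":[0,0,0],"jaw":20},{"dp":[0.002,-0.002,0.16],"delta_rot":[0,0,0],"jaw":20},{"dp":[0.002,-0.002,0.24],"delta_rot":[0,0,0],"jaw":20},{"dp":[0.002,-0.002,0.3],"delta_rot":[0,0,0],"jaw":20},{"dp":[0.002,-0.002,0.3],"delta_rot":[0,0,0],"jaw":20}]' 80; python3 plan.py .5699,-.0843,.013,192.4
```

```text
clock: 6.15
position: [0.5694, -0.0843, 0.0596]
eef_rot: [0.34, -3.122, -0.001]
wrist_force: [-1.2, 0.4, -8.0]
opening: 0.64
t 6.15 p [ 0.5694 -0.0843  0.0596] a 192.42 tilt 0.07 F [-1.19  0.38 -8.03] op 0.640 q [-0.1   0.43  0.24  1.73 -0.12  1.    1.97]
.5699,-.0843,.013,192.4 dp [-0.003, -0.001, 0.233] rot [0.001, -0.002, 0.001] rows>=1.1
```

```bash
python3 -m creep '[{"dp":[-0.003,0,0.06],"delta_rot":[0,0,0],"jaw":20},{"dp":[-0.003,0,0.12],"delta_rot":[0,0,0],"jaw":20},{"dp":[-0.003,0,0.17],"delta_rot":[0,0,0],"jaw":20},{"dp":[-0.003,0,0.21],"delta_rot":[0,0,0],"jaw":20},{"dp":[-0.003,0,0.23],"delta_rot":[0,0,0],"jaw":20},{"dp":[-0.003,0,0.233],"delta_rot":[0,0,0],"jaw":20},{"dp":[-0.003,0,0.233],"delta_rot":[0,0,0],"jaw":20}]' 80; python3 plan.py .5699,-.0843,.0105,192.4
```

```text
clock: 6.73
position: [0.5699, -0.0843, 0.0128]
eef_rot: [0.34, -3.122, -0.0]
wrist_force: [-0.2, 0.8, -6.1]
opening: 0.639
t 6.73 p [ 0.5699 -0.0843  0.0128] a 192.41 tilt 0.09 F [-0.19  0.81 -6.09] op 0.639 q [-0.09  0.49  0.23  1.76 -0.13  0.91  1.98]
.5699,-.0843,.0105,192.4 dp [-0.0, -0.0, 0.011] rot [0.001, -0.003, 0.001] rows>=0.1
```

Now lower to contact, then release.

```bash
python3 -m creep '[{"dp":[0,0,0.004],"delta_rot":[0,0,0],"jaw":20},{"dp":[0,0,0.008],"delta_rot":[0,0,0],"jaw":20},{"dp":[0,0,0.012],"delta_rot":[0,0,0],"jaw":20},{"dp":[0,0,0.012],"delta_rot":[0,0,0],"jaw":20}]' 80; python3 plan.py
```

```text
clock: 7.07
position: [0.5705, -0.0843, 0.0113]
eef_rot: [0.34, -3.123, -0.0]
wrist_force: [-1.4, 0.5, -1.2]
opening: 0.639
t 7.07 p [ 0.5705 -0.0843  0.0113] a 192.41 tilt 0.01 F [-1.4   0.51 -1.17] op 0.639 q [-0.09  0.49  0.23  1.76 -0.14  0.91  1.99]
```

```bash
python3 -m creep '[{"dp":[0,0,0],"delta_rot":[0,0,0],"jaw":70},{"dp":[0,0,0],"delta_rot":[0,0,0],"jaw":85},{"dp":[0,0,0],"delta_rot":[0,0,0],"jaw":85},{"dp":[0,0,0],"delta_rot":[0,0,0],"jaw":85},{"dp":[0,0,0],"delta_rot":[0,0,0],"jaw":85}]'; python3 plan.py; python3 -m creep '[{"dp":[0,0,-0.08],"delta_rot":[0,0,0],"jaw":85},{"dp":[0,0,-0.2],"delta_rot":[0,0,0],"jaw":85},{"dp":[0,0,-0.4],"delta_rot":[0,0,0],"jaw":85},{"dp":[0,0,-0.6],"delta_rot":[0,0,0],"jaw":85},{"dp":[0,0,-0.75],"delta_rot":[0,0,0],"jaw":85},{"dp":[0,0,-0.9],"delta_rot":[0,0,0],"jaw":85},{"dp":[0,0,-0.95],"delta_rot":[0,0,0],"jaw":85},{"dp":[0,0,-0.95],"delta_rot":[0,0,0],"jaw":85}]'; python3 plan.py .545,-.2,.2,187 .513,-.3177,.2,182.5; python3 - <<'E'
from h import *
ci=manip.camera_info('wrist'); im=manip.grab_frame('wrist')[:,:,::-1].copy()
cv2.imwrite('pics/w5.png',im)
E
```

```text
clock: 7.48
position: [0.5708, -0.0844, 0.0116]
eef_rot: [-0.34, 3.123, -0.0]
wrist_force: [0.5, 0.5, -0.4]
opening: 0.848
t 7.48 p [ 0.5708 -0.0844  0.0116] a 192.42 tilt 0.03 F [ 0.51  0.53 -0.4 ] op 0.848 q [-0.09  0.49  0.23  1.76 -0.14  0.91  1.99]
clock: 8.15
position: [0.5725, -0.0847, 0.2052]
eef_rot: [-0.339, 3.116, -0.001]
wrist_force: [-0.2, -0.2, 0.1]
opening: 0.849
t 8.15 p [ 0.5725 -0.0847  0.2052] a 192.41 tilt 0.40 F [-0.22 -0.22  0.08] op 0.849 q [-0.12  0.29  0.26  1.56 -0.08  1.29  1.94]
.545,-.2,.2,187 dp [0.258, -0.534, 0.025] rot [-0.003, 0.014, 0.189] rows>=2.8
.513,-.3177,.2,182.5 dp [0.231, -0.565, 0.0] rot [0.0, 0.0, 0.157] rows>=2.9
```

View pics/w5.png

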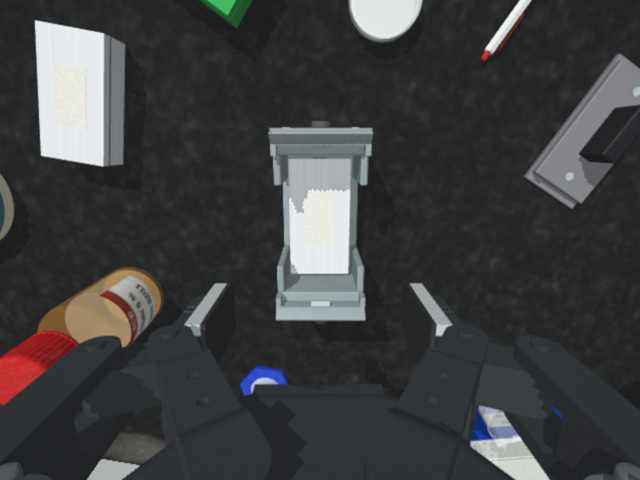

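```bash
python3 -m creep '[{"dp":[0.09,-0.18,0.01],"delta_rot":[0,0,0.06],"jaw":85},{"dp":[0.18,-0.36,0.02],"delta_rot":[0,0.01,0.12],"jaw":85},{"dp":[0.25,-0.52,0.025],"delta_rot":[0,0.014,0.189],"jaw":85},{"dp":[0.258,-0.534,0.025],"delta_rot":[0,0.014,0.189],"jaw":85}]'; python3 -m creep '[{"dp":[0.09,-0.18,0],"delta_rot":[0,0,0.06],"jaw":80},{"dp":[0.18,-0.36,0],"delta_rot":[0,0,0.12],"jaw":80},{"dp":[0.22,-0.52,0],"delta_rot":[0,0,0.157],"jaw":80},{"dp":[0.231,-0.565,0],"delta_rot":[0,0,0.157],"jaw":80},{"dp":[0.231,-0.565,0],"delta_rot":[0,0,0.157],"jaw":80},{"dp":[0.231,-0.565,0],"delta_rot":[0,0,0.157],"jaw":80}]'; python3 plan.py .514,-.3177,.06,182.5 .514,-.3177,.004,182.5; python3 - <<'E'
from h import *
ci=manip.camera_info('wrist'); im=manip.grab_frame('wrist')[:,:,::-1].copy()
x,y,a=.515,-.3177,.0434;c,s=np.cos(a),np.sin(a)
q=proj(ci,[[x+c*u-s*v,y+s*u+c*v,.032] for u,v in((.055,.028),(.055,-.028),(-.055,-.028),(-.055,.028))]);print(q.round(1).tolist())
cv2.imwrite('pics/w6.png',im)
E
```

```text
clock: 8.53
position: [0.5399, -0.2082, 0.1953]
eef_rot: [0.172, -3.128, 0.006]
wrist_force: [-0.7, -1.5, 0.1]
opening: 0.847
clock: 9.03
position: [0.5054, -0.3257, 0.194]
eef_rot: [0.046, -3.13, 0.005]
wrist_force: [0.2, -0.0, -0.9]
opening: 0.802
t 9.03 p [ 0.5054 -0.3257  0.194 ] a 181.70 tilt 0.66 F [ 0.18 -0.03 -0.87] op 0.802 q [ 0.2   0.37  0.41  1.5  -0.14  1.3   2.23]
.514,-.3177,.06,182.5 dp [-0.052, 0.04, 0.669] rot [-0.005, -0.022, -0.028] rows>=3.2
.514,-.3177,.004,182.5 dp [0.0, 0.0, 0.28] rot [0.0, 0.0, 0.0] rows>=1.3
[[357.4, 286.1], [300.0, 286.7], [296.8, 172.0], [359.5, 171.2]]
```

View pics/w6.png

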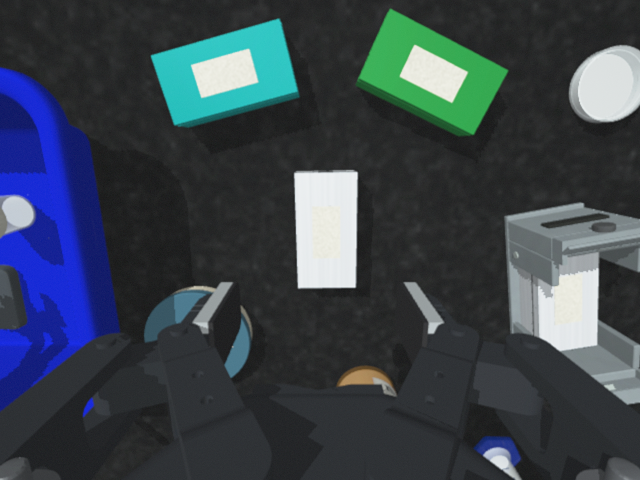

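```bash
python3 -m creep '[{"dp":[-0.02,0.02,0.15],"delta_rot":[-0.005,-0.022,-0.028],"jaw":80},{"dp":[-0.06,0.033,0.32],"delta_rot":[-0.005,-0.022,-0.028],"jaw":80},{"dp":[-0.06,0.033,0.5],"delta_rot":[-0.005,-0.022,-0.028],"jaw":80},{"dp":[-0.06,0.033,0.63],"delta_rot":[-0.005,-0.022,-0.028],"jaw":80},{"dp":[-0.06,0.033,0.669],"delta_rot":[-0.005,-0.022,-0.028],"jaw":80},{"dp":[-0.06,0.033,0.669],"delta_rot":[-0.005,-0.022,-0.028],"jaw":80},{"dp":[-0.06,0.033,0.669],"delta_rot":[-0.005,-0.022,-0.028],"jaw":80}]';python3 plan.py .516,-.319,.005,182.5
```

```text
clock: 9.67
position: [0.5173, -0.3171, 0.0611]
eef_rot: [-0.074, 3.14, 0.0]
wrist_force: [0.3, -0.5, 0.4]
opening: 0.799
t 9.67 p [ 0.5173 -0.3171  0.0611] a 182.71 tilt 0.05 F [ 0.33 -0.47  0.41] op 0.799 q [ 0.22  0.5   0.37  1.64 -0.2   1.04  2.27]
.516,-.319,.005,182.5 dp [0.007, -0.009, 0.28] rot [0.0, 0.002, 0.007] rows>=1.3
```

```bash
python3 -m creep '[{"dp":[0.007,-0.009,0.1],"delta_rot":[0,0,0.007],"jaw":80},{"dp":[0.007,-0.009,0.2],"delta_rot":[0,0,0.007],"jaw":80},{"dp":[0.007,-0.009,0.26],"delta_rot":[0,0,0.007],"jaw":80},{"dp":[0.007,-0.009,0.28],"delta_rot":[0,0,0.007],"jaw":80},{"dp":[0.007,-0.009,0.28],"delta_rot":[0,0,0.007],"jaw":80},{"dp":[0.007,-0.009,0.28],"delta_rot":[0,0,0.007],"jaw":20},{"dp":[0.007,-0.009,0.28],"delta_rot":[0,0,0.007],"jaw":20},{"dp":[0.007,-0.009,0.28],"delta_rot":[0,0,0.007],"jaw":20},{"dp":[0.007,-0.009,0.28],"delta_rot":[0,0,0.007],"jaw":20},{"dp":[0.007,-0.009,0.28],"delta_rot":[0,0,0.007],"jaw":20}]' 60;python3 plan.py; python3 -m creep '[{"dp":[0,0,-0.05],"delta_rot":[0,0,0],"jaw":20},{"dp":[0,0,-0.2],"delta_rot":[0,0,0],"jaw":20},{"dp":[0,0,-0.4],"delta_rot":[0,0,0],"jaw":20},{"dp":[0,0,-0.6],"delta_rot":[0,0,0],"jaw":20},{"dp":[0,0,-0.8],"delta_rot":[0,0,0],"jaw":20},{"dp":[0,0,-0.95],"delta_rot":[0,0,0],"jaw":20},{"dp":[0,0,-0.97],"delta_rot":[0,0,0],"jaw":20},{"dp":[0,0,-0.97],"delta_rot":[0,0,0],"jaw":20}]';python3 plan.py .545,-.2,.2,187.5 .570,-.0842,.2,192.4
```

```text
clock: 10.5
position: [0.5171, -0.3196, 0.0068]
eef_rot: [-0.069, 3.138, -0.002]
wrist_force: [-0.3, 0.7, 6.6]
opening: 0.642
t 10.50 p [ 0.5171 -0.3196  0.0068] a 182.51 tilt 0.20 F [-0.33  0.7   6.58] op 0.642 q [ 0.24  0.57  0.35  1.68 -0.23  0.93  2.29]
clock: 11.17
position: [0.5176, -0.3203, 0.2045]
eef_rot: [-0.068, 3.132, -0.006]
wrist_force: [0.6, -0.7, -1.6]
opening: 0.643
t 11.17 p [ 0.5176 -0.3203  0.2045] a 182.50 tilt 0.54 F [ 0.61 -0.66 -1.58] op 0.643 q [ 0.2   0.37  0.41  1.49 -0.15  1.31  2.23]
.545,-.2,.2,187.5 dp [-0.163, 0.595, 0.022] rot [-0.008, 0.017, -0.175] rows>=3.0
.570,-.0842,.2,192.4 dp [-0.2, 0.558, 0.0] rot [0.0, 0.0, -0.171] rows>=2.8
```

```bash
python3 -m creep '[{"dp":[-0.05,0.18,0.01],"delta_rot":[0,0.01,-0.06],"jaw":20},{"dp":[-0.1,0.36,0.02],"delta_rot":[0,0.01,-0.12],"jaw":20},{"dp":[-0.15,0.52,0.02],"delta_rot":[-0.008,0.017,-0.17],"jaw":20},{"dp":[-0.163,0.595,0.02],"delta_rot":[-0.008,0.017,-0.175],"jaw":20}]'; python3 -m creep '[{"dp":[-0.06,0.18,0],"delta_rot":[0,0,-0.06],"jaw":20},{"dp":[-0.13,0.36,0],"delta_rot":[0,0,-0.12],"jaw":20},{"dp":[-0.19,0.52,0],"delta_rot":[0,0,-0.17],"jaw":20},{"dp":[-0.2,0.558,0],"delta_rot":[0,0,-0.171],"jaw":20},{"dp":[-0.2,0.558,0],"delta_rot":[0,0,-0.171],"jaw":20},{"dp":[-0.2,0.558,0],"delta_rot":[0,0,-0.171],"jaw":20},{"dp":[-0.2,0.558,0],"delta_rot":[0,0,-0.171],"jaw":20}]'; python3 - <<'E'
from h import *
from plan import state
cw=manip.camera_info('wrist'); s,p,M=state()
im=manip.grab_frame('wrist')[:,:,::-1].copy()
print(p)
cv2.imwrite('pics/w7.png',im)
E
python3 plan.py .570,-.0842,.13,192.4
```

```text
clock: 11.5
position: [0.5457, -0.1936, 0.1982]
eef_rot: [0.218, -3.131, -0.006]
wrist_force: [1.1, 0.8, -1.7]
opening: 0.64
clock: 12.08
position: [0.5691, -0.0791, 0.1977]
eef_rot: [0.348, -3.118, -0.005]
wrist_force: [-0.2, -0.3, -0.9]
opening: 0.641
[ 0.56905839 -0.07908783  0.19765017]
t 12.13 p [ 0.5692 -0.0795  0.1979] a 192.69 tilt 0.29 F [ 0.29  0.11 -1.26] op 0.643 q [-0.13  0.3   0.26  1.57 -0.08  1.29  1.94]
.570,-.0842,.13,192.4 dp [-0.0, -0.025, 0.34] rot [0.007, -0.007, 0.01] rows>=1.6
```

View pics/w7.png

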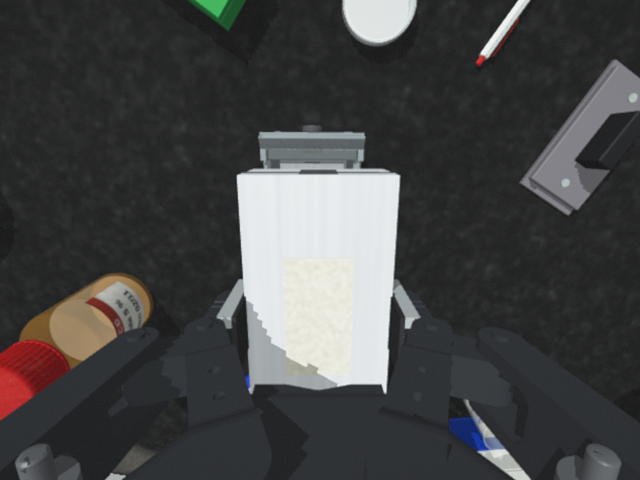

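```bash
python3 - <<'E'
from h import *
from plan import *
cw=manip.camera_info('wrist'); s,p,M=state()
for uv in((237.5,174),(399.5,174)):
    w=unproj(cw,uv,p[2]+.0252); print((M.T@(w-p)).round(4))
E
python3 plan.py .5746,-.0836,.13,192.4
```

```text
[ 0.0565 -0.0296 -0.0251]
[ 0.0566  0.0264 -0.0249]
t 12.13 p [ 0.5692 -0.0795  0.1979] a 192.69 tilt 0.29 F [ 0.29  0.11 -1.26] op 0.643 q [-0.13  0.3   0.26  1.57 -0.08  1.29  1.94]
.5746,-.0836,.13,192.4 dp [-0.023, -0.027, 0.339] rot [0.007, -0.007, 0.01] rows>=1.6
```

```bash
python3 -m creep '[{"dp":[-0.023,-0.027,0.1],"delta_rot":[0.007,-0.007,0.01],"jaw":20},{"dp":[-0.023,-0.027,0.2],"delta_rot":[0.007,-0.007,0.01],"jaw":20},{"dp":[-0.023,-0.027,0.3],"delta_rot":[0.007,-0.007,0.01],"jaw":20},{"dp":[-0.023,-0.027,0.339],"delta_rot":[0.007,-0.007,0.01],"jaw":20},{"dp":[-0.023,-0.027,0.339],"delta_rot":[0.007,-0.007,0.01],"jaw":20},{"dp":[-0.023,-0.027,0.339],"delta_rot":[0.007,-0.007,0.01],"jaw":20}]'; python3 plan.py .5745,-.0834,.048,192.4
```

```text
clock: 12.63
position: [0.5744, -0.0844, 0.1303]
eef_rot: [0.337, -3.123, 0.0]
wrist_force: [0.7, -0.1, -0.7]
opening: 0.643
t 12.63 p [ 0.5744 -0.0844  0.1303] a 192.32 tilt 0.04 F [ 0.72 -0.09 -0.69] op 0.643 q [-0.11  0.36  0.26  1.65 -0.1   1.15  1.96]
.5745,-.0834,.048,192.4 dp [-0.002, 0.005, 0.412] rot [-0.0, -0.001, -0.003] rows>=2.0
```

```bash
python3 -m creep '[{"dp":[-0.002,0.005,0.08],"delta_rot":[0,0,0],"jaw":20},{"dp":[-0.002,0.005,0.16],"delta_rot":[0,0,0],"jaw":20},{"dp":[-0.002,0.005,0.24],"delta_rot":[0,0,0],"jaw":20},{"dp":[-0.002,0.005,0.31],"delta_rot":[0,0,0],"jaw":20},{"dp":[-0.002,0.005,0.36],"delta_rot":[0,0,0],"jaw":20},{"dp":[-0.002,0.005,0.39],"delta_rot":[0,0,0],"jaw":20},{"dp":[-0.002,0.005,0.41],"delta_rot":[0,0,0],"jaw":20},{"dp":[-0.002,0.005,0.41],"delta_rot":[0,0,0],"jaw":20},{"dp":[-0.002,0.005,0.41],"delta_rot":[0,0,0],"jaw":20}]'; python3 plan.py .5745,-.0834,.0445,192.4
```

```text
clock: 13.38
position: [0.575, -0.0835, 0.0491]
eef_rot: [-0.337, 3.123, -0.001]
wrist_force: [0.3, -0.3, -0.9]
opening: 0.647
t 13.38 p [ 0.575  -0.0835  0.0491] a 192.32 tilt 0.03 F [ 0.32 -0.33 -0.94] op 0.647 q [-0.1   0.45  0.24  1.72 -0.13  0.98  1.97]
.5745,-.0834,.0445,192.4 dp [0.002, 0.001, 0.023] rot [-0.001, 0.001, -0.003] rows>=0.1
```

```bash
python3 -m creep '[{"dp":[0.002,0,0.006],"delta_rot":[0,0,0],"jaw":20},{"dp":[0.002,0,0.012],"delta_rot":[0,0,0],"jaw":20},{"dp":[0.002,0,0.018],"delta_rot":[0,0,0],"jaw":20},{"dp":[0.002,0,0.022],"delta_rot":[0,0,0],"jaw":20},{"dp":[0.002,0,0.022],"delta_rot":[0,0,0],"jaw":20}]'; python3 plan.py
```

```text
clock: 13.8
position: [0.5748, -0.0835, 0.0449]
eef_rot: [-0.337, 3.123, -0.0]
wrist_force: [-0.9, 0.4, -1.1]
opening: 0.644
t 13.80 p [ 0.5748 -0.0835  0.0449] a 192.32 tilt 0.05 F [-0.87  0.37 -1.14] op 0.644 q [-0.1   0.45  0.24  1.73 -0.13  0.98  1.98]
```

```bash
python3 -m creep '[{"dp":[0,0,0.003],"delta_rot":[0,0,0],"jaw":20},{"dp":[0,0,0.006],"delta_rot":[0,0,0],"jaw":20},{"dp":[0,0,0.006],"delta_rot":[0,0,0],"jaw":20}]'; python3 plan.py
```

```text
clock: 14.05
position: [0.5748, -0.0836, 0.0448]
eef_rot: [-0.337, 3.122, -0.0]
wrist_force: [-5.5, 0.8, 10.4]
opening: 0.644
t 14.05 p [ 0.5748 -0.0836  0.0448] a 192.32 tilt 0.06 F [-5.48  0.81 10.41] op 0.644 q [-0.1   0.45  0.24  1.73 -0.13  0.97  1.98]
```

```bash
python3 -m creep '[{"dp":[0,0,-0.001],"delta_rot":[0,0,0],"jaw":20},{"dp":[0,0,-0.001],"delta_rot":[0,0,0],"jaw":70},{"dp":[0,0,-0.001],"delta_rot":[0,0,0],"jaw":85},{"dp":[0,0,-0.001],"delta_rot":[0,0,0],"jaw":85},{"dp":[0,0,-0.001],"delta_rot":[0,0,0],"jaw":85},{"dp":[0,0,-0.001],"delta_rot":[0,0,0],"jaw":85}]'; python3 plan.py; python3 -m creep '[{"dp":[0,0,-0.08],"delta_rot":[0,0,0],"jaw":85},{"dp":[0,0,-0.2],"delta_rot":[0,0,0],"jaw":85},{"dp":[0,0,-0.4],"delta_rot":[0,0,0],"jaw":85},{"dp":[0,0,-0.6],"delta_rot":[0,0,0],"jaw":85},{"dp":[0,0,-0.75],"delta_rot":[0,0,0],"jaw":85},{"dp":[0,0,-0.8],"delta_rot":[0,0,0],"jaw":85},{"dp":[0,0,-0.8],"delta_rot":[0,0,0],"jaw":85},{"dp":[0,0,-0.8],"delta_rot":[0,0,0],"jaw":85}]';python3 plan.py .50,.04,.2,175 .4428,.1626,.15,161.4;  python3 - <<'E'
from h import *
ci=manip.camera_info('wrist'); im=manip.grab_frame('wrist')[:,:,::-1].copy()
cv2.imwrite('pics/w8.png',im)
q=lambda *a:unproj(ci,*a).round(4)
E
```

```text
clock: 14.55
position: [0.5749, -0.0836, 0.0449]
eef_rot: [-0.337, 3.122, -0.0]
wrist_force: [-0.0, -0.9, -1.1]
opening: 0.856
t 14.55 p [ 0.5749 -0.0836  0.0449] a 192.32 tilt 0.06 F [-0.02 -0.93 -1.11] op 0.856 q [-0.1   0.45  0.24  1.73 -0.13  0.98  1.98]
clock: 15.22
position: [0.5747, -0.0835, 0.2047]
eef_rot: [-0.337, 3.122, -0.0]
wrist_force: [-0.2, 0.4, -1.8]
opening: 0.851
t 15.22 p [ 0.5747 -0.0835  0.2047] a 192.32 tilt 0.08 F [-0.23  0.44 -1.83] op 0.851 q [-0.12  0.3   0.27  1.55 -0.08  1.3   1.94]
.50,.04,.2,175 dp [0.233, 0.683, 0.023] rot [0.0, 0.003, 0.605] rows>=3.5
.4428,.1626,.15,161.4 dp [0.338, 0.586, 0.25] rot [0.0, 0.0, 0.475] rows>=3.5
```

View pics/w8.png

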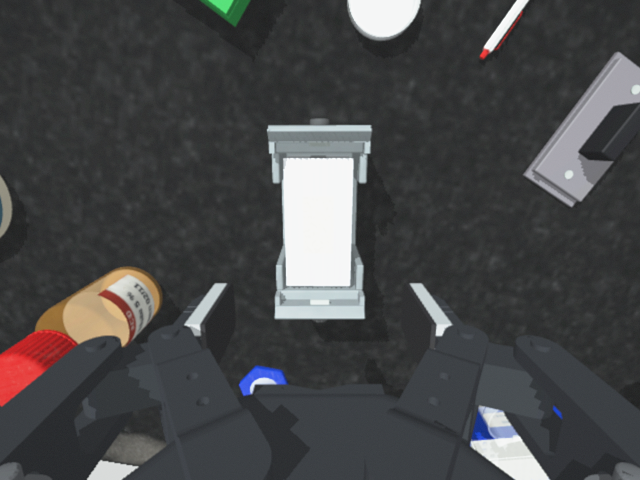

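```bash
python3 - <<'E'
from h import *
ci=manip.camera_info('wrist')
U=lambda uv,z:unproj(ci,uv,z)
t=np.array([U(u,.07) for u in((283,157),(353,157),(350,288),(286,288))]);print('tin',t.mean(0),np.linalg.norm(t[0]-t[1]),np.linalg.norm(t[1]-t[2]))
l=np.array([U(u,.093) for u in((268,126.5),(371.5,126.5),(364.5,318),(275,318.5))]);print('lip',l.mean(0),np.linalg.norm(l[0]-l[1]),np.linalg.norm(l[1]-l[2]))
for r in(t,l):
    d=(r[2]+r[3]-r[0]-r[1]);print(np.degrees(np.arctan2(d[1],d[0])))
im=cv2.imread('pics/w8.png');cv2.imwrite('pics/w8c.png',crop(im,255,110,130,220,2.7).astype(np.uint8))
E
```

```text
tin [ 0.57353071 -0.08516253  0.07      ] 0.05592865199823792 0.11304084729887628
lip [ 0.57088317 -0.08438317  0.093     ] 0.07411396956874713 0.15190849038325904
12.407784172468117
12.48229611940578
```

View pics/w8c.png

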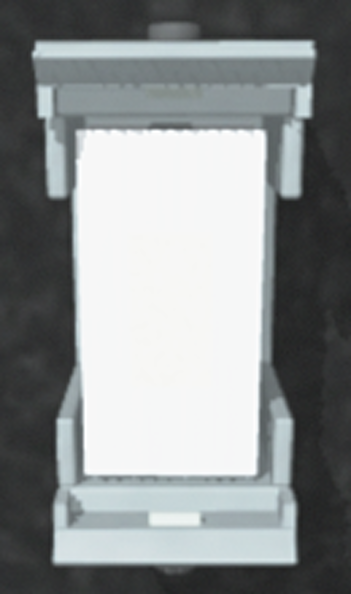

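Tin stack lies straight in the box. Now the cover.

```bash
python3 -m creep '[{"dp":[0.06,0.17,0.01],"delta_rot":[0,0,0.15],"jaw":70},{"dp":[0.12,0.34,0.02],"delta_rot":[0,0,0.3],"jaw":70},{"dp":[0.18,0.51,0.02],"delta_rot":[0,0,0.45],"jaw":70},{"dp":[0.23,0.68,0.02],"delta_rot":[0,0,0.6],"jaw":70},{"dp":[0.233,0.683,0.02],"delta_rot":[0,0,0.605],"jaw":70}]'; python3 -m creep '[{"dp":[0.08,0.15,0.06],"delta_rot":[0,0,0.12],"jaw":70},{"dp":[0.17,0.3,0.12],"delta_rot":[0,0,0.24],"jaw":70},{"dp":[0.25,0.45,0.18],"delta_rot":[0,0,0.36],"jaw":70},{"dp":[0.33,0.57,0.24],"delta_rot":[0,0,0.46],"jaw":70},{"dp":[0.338,0.586,0.25],"delta_rot":[0,0,0.475],"jaw":70},{"dp":[0.338,0.586,0.25],"delta_rot":[0,0,0.475],"jaw":70},{"dp":[0.338,0.586,0.25],"delta_rot":[0,0,0.475],"jaw":70}]'; python3 plan.py .4428,.1626,.08,161.4; python3 - <<'E'
from h import *
ci=manip.camera_info('wrist'); im=manip.grab_frame('wrist')[:,:,::-1].copy()
cv2.imwrite('pics/w9.png',im)
x,y,a=.4428,.1626,-.3247;c,s=np.cos(a),np.sin(a)
for L,W,z in((.0655,.031,.004),(.025,.008,.042)):
  print(proj(ci,[[x+c*u-s*v,y+s*u+c*v,z] for u,v in((L,W),(L,-W),(-L,-W),(-L,W))]).round(1).tolist())
E
```

```text
clock: 15.68
position: [0.4955, 0.0473, 0.1972]
eef_rot: [-0.131, -3.133, -0.003]
wrist_force: [0.0, 1.1, 0.7]
opening: 0.698
clock: 16.27
position: [0.4373, 0.1689, 0.1467]
eef_rot: [-0.499, -3.093, 0.001]
wrist_force: [-0.5, -0.9, 0.6]
opening: 0.702
t 16.27 p [0.4373 0.1689 0.1467] a 161.66 tilt 0.46 F [-0.48 -0.89  0.6 ] op 0.702 q [-0.53  0.12  0.1   1.9  -0.02  1.13  0.83]
.4428,.1626,.08,161.4 dp [-0.039, -0.02, 0.333] rot [-0.004, -0.016, 0.009] rows>=1.6
[[348.2, 301.5], [281.2, 301.1], [277.8, 155.4], [352.8, 155.8]]
[[324.6, 275.2], [304.2, 275.1], [303.9, 212.3], [325.3, 212.4]]
```

View pics/w9.png

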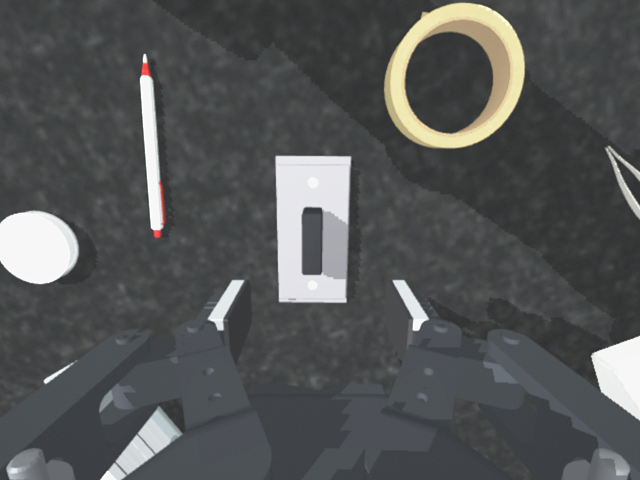

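```bash
python3 -m creep '[{"dp":[-0.02,-0.02,0.12],"delta_rot":[-0.004,-0.016,0.009],"jaw":60},{"dp":[-0.039,-0.024,0.25],"delta_rot":[-0.004,-0.016,0.009],"jaw":60},{"dp":[-0.039,-0.024,0.333],"delta_rot":[-0.004,-0.016,0.009],"jaw":60},{"dp":[-0.039,-0.024,0.333],"delta_rot":[-0.004,-0.016,0.009],"jaw":60},{"dp":[-0.039,-0.024,0.333],"delta_rot":[-0.004,-0.016,0.009],"jaw":60},{"dp":[-0.039,-0.024,0.333],"delta_rot":[-0.004,-0.016,0.009],"jaw":60}]';  python3 plan.py .4428,.162,.0165,161.4
```

```text
clock: 16.82
position: [0.4445, 0.161, 0.0819]
eef_rot: [0.512, 3.097, 0.002]
wrist_force: [-0.2, -0.0, -0.2]
opening: 0.603
t 16.82 p [0.4445 0.161  0.0819] a 161.23 tilt 0.16 F [-0.22 -0.02 -0.24] op 0.603 q [-0.51  0.19  0.11  1.97 -0.02  0.97  0.85]
.4428,.162,.0165,161.4 dp [0.01, 0.002, 0.327] rot [0.004, 0.004, -0.006] rows>=1.6
```

```bash
python3 -m creep '[{"dp":[0.01,0.002,0.12],"delta_rot":[0.004,0.004,-0.006],"jaw":60},{"dp":[0.01,0.002,0.24],"delta_rot":[0.004,0.004,-0.006],"jaw":60},{"dp":[0.01,0.002,0.3],"delta_rot":[0.004,0.004,-0.006],"jaw":60},{"dp":[0.01,0.002,0.325],"delta_rot":[0.004,0.004,-0.006],"jaw":60},{"dp":[0.01,0.002,0.325],"delta_rot":[0.004,0.004,-0.006],"jaw":60},{"dp":[0.01,0.002,0.325],"delta_rot":[0.004,0.004,-0.006],"jaw":0},{"dp":[0.01,0.002,0.325],"delta_rot":[0.004,0.004,-0.006],"jaw":0},{"dp":[0.01,0.002,0.325],"delta_rot":[0.004,0.004,-0.006],"jaw":0},{"dp":[0.01,0.002,0.325],"delta_rot":[0.004,0.004,-0.006],"jaw":0},{"dp":[0.01,0.002,0.325],"delta_rot":[0.004,0.004,-0.006],"jaw":0},{"dp":[0.01,0.002,0.325],"delta_rot":[0.004,0.004,-0.006],"jaw":0},{"dp":[0.01,0.002,0.325],"delta_rot":[0.004,0.004,-0.006],"jaw":0}]' 60;  python3 plan.py
```

```text
clock: 17.82
position: [0.4441, 0.1625, 0.0183]
eef_rot: [0.507, 3.098, 0.002]
wrist_force: [-1.1, -0.4, 6.9]
opening: 0.17
t 17.82 p [0.4441 0.1625 0.0183] a 161.40 tilt 0.16 F [-1.14 -0.42  6.92] op 0.170 q [-0.51  0.29  0.1   2.02 -0.04  0.83  0.86]
```

```bash
python3 -m creep '[{"dp":[0,0,-0.05],"delta_rot":[0,0,0],"jaw":0},{"dp":[0,0,-0.2],"delta_rot":[0,0,0],"jaw":0},{"dp":[0,0,-0.4],"delta_rot":[0,0,0],"jaw":0},{"dp":[0,0,-0.6],"delta_rot":[0,0,0],"jaw":0},{"dp":[0,0,-0.75],"delta_rot":[0,0,0],"jaw":0},{"dp":[0,0,-0.85],"delta_rot":[0,0,0],"jaw":0},{"dp":[0,0,-0.88],"delta_rot":[0,0,0],"jaw":0},{"dp":[0,0,-0.88],"delta_rot":[0,0,0],"jaw":0}]';python3 plan.py .51,.04,.195,177 .572,-.0843,.195,192.4;  python3 - <<'E'
from h import *
ci=manip.camera_info('wrist'); im=manip.grab_frame('wrist')[:,:,::-1].copy()
cv2.imwrite('pics/w10.png',im)
E
```

```text
clock: 18.48
position: [0.4445, 0.1627, 0.1967]
eef_rot: [0.507, 3.094, 0.006]
wrist_force: [0.2, -0.1, -1.4]
opening: 0.177
t 18.48 p [0.4445 0.1627 0.1967] a 161.40 tilt 0.41 F [ 0.21 -0.11 -1.37] op 0.177 q [-0.52  0.07  0.11  1.83 -0.01  1.23  0.84]
.51,.04,.195,177 dp [-0.506, -0.477, 0.009] rot [0.008, 0.012, -0.545] rows>=3.3
.572,-.0843,.195,192.4 dp [-0.342, -0.604, 0.0] rot [0.0, 0.0, -0.538] rows>=3.3
```

View pics/w10.png

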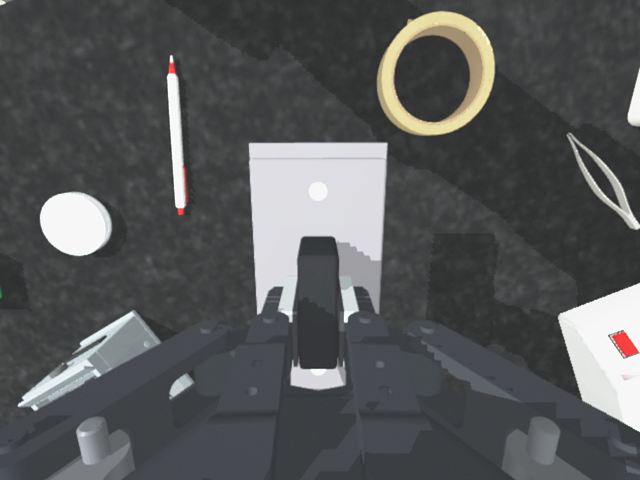

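```bash
python3 - <<'E'
from h import *
from plan import *
cw=manip.camera_info('wrist'); s,p,M=state()
for uv,z in(((248.5,142.5),-.0143),((387.5,142.5),-.0143),((250,158),-.0063),((387,158),-.0063),((300,237),.0237),((336,237),.0237)):
    w=unproj(cw,uv,p[2]+z); print((M.T@(w-p)).round(4))
E
```

```text
[ 0.0663 -0.0327  0.014 ]
[0.0664 0.0297 0.0142]
[ 0.0598 -0.0308  0.006 ]
[0.0599 0.0283 0.0062]
[ 0.0327 -0.0081 -0.0238]
[ 0.0327  0.0051 -0.0238]
```

```bash
python3 -m creep '[{"dp":[-0.13,-0.12,0],"delta_rot":[0,0,-0.14],"jaw":0},{"dp":[-0.26,-0.24,0],"delta_rot":[0,0,-0.28],"jaw":0},{"dp":[-0.39,-0.36,0],"delta_rot":[0,0,-0.42],"jaw":0},{"dp":[-0.5,-0.47,0.009],"delta_rot":[0.008,0.012,-0.54],"jaw":0},{"dp":[-0.506,-0.477,0.009],"delta_rot":[0.008,0.012,-0.545],"jaw":0}]'; python3 -m creep '[{"dp":[-0.08,-0.15,0],"delta_rot":[0,0,-0.14],"jaw":0},{"dp":[-0.16,-0.3,0],"delta_rot":[0,0,-0.28],"jaw":0},{"dp":[-0.25,-0.45,0],"delta_rot":[0,0,-0.42],"jaw":0},{"dp":[-0.33,-0.58,0],"delta_rot":[0,0,-0.53],"jaw":0},{"dp":[-0.342,-0.604,0],"delta_rot":[0,0,-0.538],"jaw":0},{"dp":[-0.342,-0.604,0],"delta_rot":[0,0,-0.538],"jaw":0},{"dp":[-0.342,-0.604,0],"delta_rot":[0,0,-0.538],"jaw":0}]';python3 plan.py
```

```text
clock: 18.95
position: [0.5098, 0.0325, 0.1907]
eef_rot: [-0.089, -3.134, 0.008]
wrist_force: [-0.5, 0.1, -0.7]
opening: 0.175
clock: 19.53
position: [0.5702, -0.0913, 0.1891]
eef_rot: [0.33, -3.114, 0.006]
wrist_force: [-0.4, 1.1, -0.5]
opening: 0.174
t 19.53 p [ 0.5702 -0.0913  0.1891] a 192.08 tilt 0.59 F [-0.4   1.12 -0.52] op 0.174 q [-0.13  0.31  0.29  1.57 -0.09  1.28  1.95]
```

```bash
python3 plan.py .5723,-.0832,.135,192.4
```

```text
t 19.53 p [ 0.5702 -0.0913  0.1891] a 192.08 tilt 0.59 F [-0.4   1.12 -0.52] op 0.174 q [-0.13  0.31  0.29  1.57 -0.09  1.28  1.95]
.5723,-.0832,.135,192.4 dp [-0.021, 0.038, 0.27] rot [-0.005, -0.02, -0.011] rows>=1.3
```

```bash
python3 -m creep '[{"dp":[-0.021,0.038,0.1],"delta_rot":[-0.005,-0.02,-0.011],"jaw":0},{"dp":[-0.021,0.038,0.2],"delta_rot":[-0.005,-0.02,-0.011],"jaw":0},{"dp":[-0.021,0.038,0.26],"delta_rot":[-0.005,-0.02,-0.011],"jaw":0},{"dp":[-0.021,0.038,0.27],"delta_rot":[-0.005,-0.02,-0.011],"jaw":0},{"dp":[-0.021,0.038,0.27],"delta_rot":[-0.005,-0.02,-0.011],"jaw":0},{"dp":[-0.021,0.038,0.27],"delta_rot":[-0.005,-0.02,-0.011],"jaw":0}]';python3 plan.py .5723,-.0832,.135,192.4; python3 - <<'E'
from h import *
from ov import draw
ci=manip.camera_info('wrist'); im=manip.grab_frame('wrist')[:,:,::-1].copy()
cv2.imwrite('pics/w11.png',crop(im,200,80,240,180,3.3))
E
```

```text
clock: 20.03
position: [0.5725, -0.0828, 0.1359]
eef_rot: [-0.34, 3.122, -0.0]
wrist_force: [0.4, -0.2, 0.0]
opening: 0.176
t 20.03 p [ 0.5725 -0.0828  0.1359] a 192.42 tilt 0.04 F [ 0.42 -0.21  0.04] op 0.176 q [-0.13  0.35  0.28  1.65 -0.1   1.16  1.96]
.5723,-.0832,.135,192.4 dp [0.002, -0.002, 0.004] rot [-0.0, 0.002, 0.001] rows>=0.0
```

View pics/w11.png

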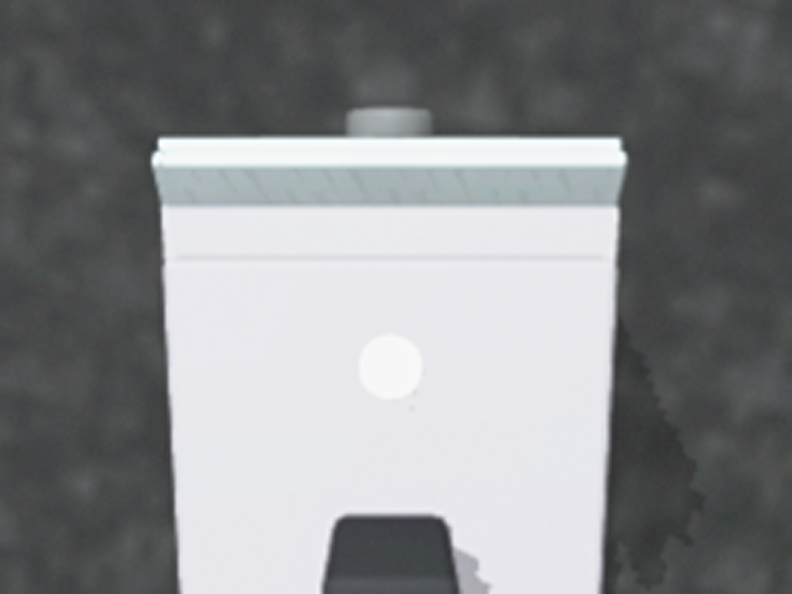

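```bash
python3 - <<'E'
from h import *
from plan import *
cw=manip.camera_info('wrist'); s,p,M=state()
f=lambda x,y:((x+.5)/3.3-.5+200,(y+.5)/3.3-.5+80)
for n,uv,z in(('lip in',f(390,166),.093),('lip out',f(390,151),.093),('lipL',f(153,156),.093),('lipR',f(626,156),.093),('bottom out',f(390,137),.085),('cover',f(390,205),p[2]-.0143),('cL',f(162,205),p[2]-.0143),('cR',f(619,205),p[2]-.0143)):
    w=unproj(cw,uv,z); print(n,(M.T@(w-p)).round(4))
E
```

```text
lip in [ 0.074  -0.0019  0.0432]
lip out [ 0.0763 -0.0019  0.0432]
lipL [ 0.0754 -0.0397  0.0432]
lipR [0.0755 0.0357 0.0431]
bottom out [ 0.0789 -0.0019  0.0511]
cover [ 0.0677 -0.0019  0.0142]
cL [ 0.0676 -0.0329  0.0142]
cR [0.0677 0.0293 0.0142]
```

```bash
python3 -m creep '[{"dp":[-0.012,0,0.04],"delta_rot":[0,0,0],"jaw":0},{"dp":[-0.012,0,0.08],"delta_rot":[0,0,0],"jaw":0},{"dp":[-0.012,0,0.12],"delta_rot":[0,0,0],"jaw":0},{"dp":[-0.012,0,0.14],"delta_rot":[0,0,0],"jaw":0},{"dp":[-0.012,0,0.14],"delta_rot":[0,0,0],"jaw":0},{"dp":[-0.012,0,0.14],"delta_rot":[0,0,0],"jaw":0}]';python3 plan.py .5747,-.0823,.102,192.4; python3 - <<'E'
from h import *
ci=manip.camera_info('wrist'); im=manip.grab_frame('wrist')[:,:,::-1].copy()
cv2.imwrite('pics/w12.png',crop(im,200,80,240,180,3.3))
E
```

```text
clock: 20.58
position: [0.5749, -0.0826, 0.1077]
eef_rot: [-0.339, 3.123, -0.0]
wrist_force: [-0.6, 1.1, -0.8]
opening: 0.176
t 20.58 p [ 0.5749 -0.0826  0.1077] a 192.40 tilt 0.03 F [-0.63  1.11 -0.77] op 0.176 q [-0.13  0.38  0.28  1.67 -0.11  1.1   1.97]
.5747,-.0823,.102,192.4 dp [0.001, 0.002, 0.029] rot [-0.0, 0.001, -0.0] rows>=0.1
```

View pics/w12.png

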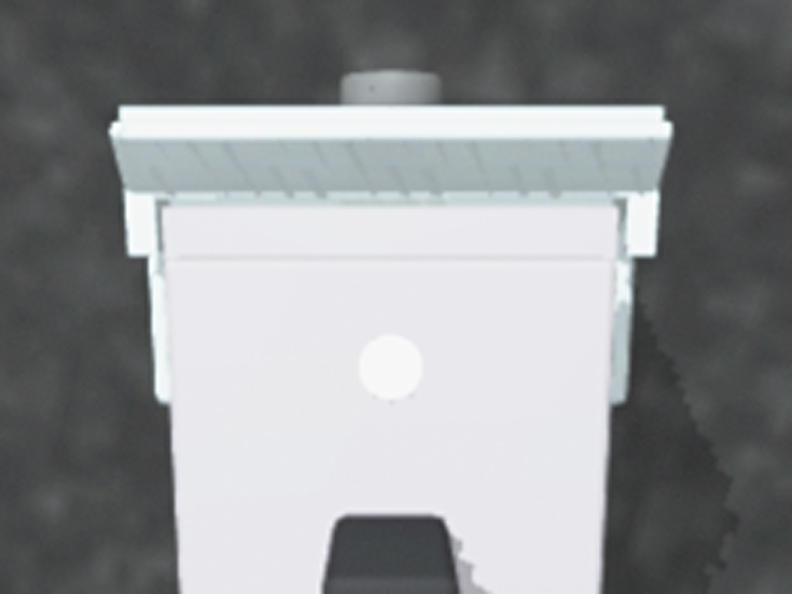

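```bash
python3 - <<'E'
from h import *
from plan import *
cw=manip.camera_info('wrist'); s,p,M=state()
f=lambda x,y:((x+.5)/3.3-.5+200,(y+.5)/3.3-.5+80)
for n,uv,z in(('lip in',f(390,138),.093),('wall in',f(390,192),.085),('cover',f(390,205),p[2]-.0143),('cover',f(390,259),p[2]-.0063),('lipL',f(111,130),.093),('lipR',f(671,130),.093)):
    w=unproj(cw,uv,z); print(n,(M.T@(w-p)).round(4))
E
```

```text
lip in [ 0.0764 -0.0019  0.0151]
wall in [ 0.0696 -0.0019  0.0231]
cover [ 0.0677 -0.0019  0.0142]
cover [ 0.0608 -0.0019  0.0062]
lipL [ 0.0774 -0.0394  0.0151]
lipR [0.0775 0.0359 0.0151]
```

Gap of 1.9 mm measured against the ideal 1.5 mm, so it is centred. Lower onto the catches.

```bash
python3 -m creep '[{"dp":[0,0,0.012],"delta_rot":[0,0,0],"jaw":0},{"dp":[0,0,0.024],"delta_rot":[0,0,0],"jaw":0},{"dp":[0,0,0.036],"delta_rot":[0,0,0],"jaw":0},{"dp":[0,0,0.042],"delta_rot":[0,0,0],"jaw":0},{"dp":[0,0,0.042],"delta_rot":[0,0,0],"jaw":0}]';python3 plan.py .5747,-.0823,.0913,192.4
```

```text
clock: 21.05
position: [0.5751, -0.0827, 0.1]
eef_rot: [-0.339, 3.122, -0.0]
wrist_force: [-2.7, 0.9, 2.5]
opening: 0.177
t 21.05 p [ 0.5751 -0.0827  0.1   ] a 192.39 tilt 0.07 F [-2.72  0.95  2.45] op 0.177 q [-0.13  0.39  0.27  1.68 -0.12  1.08  1.97]
.5747,-.0823,.0913,192.4 dp [0.001, 0.002, 0.043] rot [-0.001, 0.002, -0.0] rows>=0.2
```

```bash
python3 -m creep '[{"dp":[0,0,0.005],"delta_rot":[0,0,0],"jaw":0},{"dp":[0,0,0.01],"delta_rot":[0,0,0],"jaw":0},{"dp":[0,0,0.01],"delta_rot":[0,0,0],"jaw":0}]' 90;python3 plan.py; python3 -m creep '[{"dp":[0,0,0.005],"delta_rot":[0,0,0],"jaw":0},{"dp":[0,0,0.01],"delta_rot":[0,0,0],"jaw":0},{"dp":[0,0,0.01],"delta_rot":[0,0,0],"jaw":0}]';python3 plan.py
```

```text
clock: 21.3
position: [0.5758, -0.0828, 0.0991]
eef_rot: [-0.339, 3.12, -0.001]
wrist_force: [-2.9, -0.4, 7.7]
opening: 0.166
t 21.30 p [ 0.5758 -0.0828  0.0991] a 192.39 tilt 0.18 F [-2.85 -0.37  7.71] op 0.166 q [-0.13  0.39  0.27  1.68 -0.12  1.08  1.97]
clock: 21.55
position: [0.5759, -0.0831, 0.0981]
eef_rot: [-0.338, 3.119, -0.001]
wrist_force: [-4.5, -0.2, 7.5]
opening: 0.165
t 21.55 p [ 0.5759 -0.0831  0.0981] a 192.37 tilt 0.23 F [-4.51 -0.2   7.49] op 0.165 q [-0.13  0.39  0.27  1.68 -0.12  1.08  1.97]
```

```bash
python3 -m creep '[{"dp":[0,0,0.01],"delta_rot":[0,0,0],"jaw":0},{"dp":[0,0,0.016],"delta_rot":[0,0,0],"jaw":0},{"dp":[0,0,0.02],"delta_rot":[0,0,0],"jaw":0},{"dp":[0,0,0.02],"delta_rot":[0,0,0],"jaw":0}]';python3 plan.py
```

```text
clock: 21.88
position: [0.5755, -0.083, 0.0933]
eef_rot: [-0.338, 3.12, -0.0]
wrist_force: [-1.6, -1.0, -1.3]
opening: 0.168
t 21.88 p [ 0.5755 -0.083   0.0933] a 192.37 tilt 0.17 F [-1.56 -1.05 -1.28] op 0.168 q [-0.13  0.4   0.27  1.69 -0.12  1.07  1.97]
```

```bash
python3 -m creep '[{"dp":[0,0,0.006],"delta_rot":[0,0,0],"jaw":0},{"dp":[0,0,0.01],"delta_rot":[0,0,0],"jaw":0},{"dp":[0,0,0.014],"delta_rot":[0,0,0],"jaw":0},{"dp":[0,0,0.014],"delta_rot":[0,0,0],"jaw":0}]';python3 plan.py
```

```text
clock: 22.22
position: [0.5761, -0.0828, 0.0914]
eef_rot: [-0.338, 3.119, -0.0]
wrist_force: [-3.4, -0.0, 5.8]
opening: 0.17
t 22.22 p [ 0.5761 -0.0828  0.0914] a 192.38 tilt 0.25 F [-3.37 -0.02  5.77] op 0.170 q [-0.13  0.4   0.27  1.69 -0.12  1.06  1.97]
```

```bash
python3 -m creep '[{"dp":[0,0,0.006],"delta_rot":[0,0,0],"jaw":0},{"dp":[0,0,0.01],"delta_rot":[0,0,0],"jaw":0},{"dp":[0,0,0.01],"delta_rot":[0,0,0],"jaw":0}]';python3 plan.py; python3 -m creep '[{"dp":[0,0,-0.01],"delta_rot":[0,0,0],"jaw":0},{"dp":[0,0,-0.01],"delta_rot":[0,0,0],"jaw":40},{"dp":[0,0,-0.01],"delta_rot":[0,0,0],"jaw":50},{"dp":[0,0,-0.01],"delta_rot":[0,0,0],"jaw":50},{"dp":[0,0,-0.01],"delta_rot":[0,0,0],"jaw":50},{"dp":[0,0,-0.01],"delta_rot":[0,0,0],"jaw":50}]'; python3 plan.py
```

```text
clock: 22.47
position: [0.5765, -0.0829, 0.0914]
eef_rot: [-0.338, 3.118, 0.0]
wrist_force: [-7.7, 1.0, 15.7]
opening: 0.167
t 22.47 p [ 0.5765 -0.0829  0.0914] a 192.38 tilt 0.32 F [-7.73  1.05 15.72] op 0.167 q [-0.13  0.4   0.27  1.69 -0.12  1.06  1.97]
clock: 22.97
position: [0.5766, -0.0828, 0.0933]
eef_rot: [-0.338, 3.118, 0.0]
wrist_force: [0.1, -0.4, 0.2]
opening: 0.498
t 22.97 p [ 0.5766 -0.0828  0.0933] a 192.38 tilt 0.33 F [ 0.1  -0.43  0.24] op 0.498 q [-0.13  0.4   0.27  1.69 -0.12  1.07  1.97]
```

```bash
python3 -m creep '[{"dp":[0,0,-0.1],"delta_rot":[0,0,0],"jaw":50},{"dp":[0,0,-0.3],"delta_rot":[0,0,0],"jaw":60},{"dp":[0,0,-0.45],"delta_rot":[0,0,0],"jaw":60},{"dp":[0,0,-0.55],"delta_rot":[0,0,0],"jaw":60},{"dp":[0,0,-0.55],"delta_rot":[0,0,0],"jaw":60},{"dp":[0,0,-0.55],"delta_rot":[0,0,0],"jaw":60}]'; python3 plan.py; python3 - <<'E'
from h import *
ci=manip.camera_info('wrist'); im=manip.grab_frame('wrist')[:,:,::-1].copy()
cv2.imwrite('pics/w13.png',im)
im=manip.grab_frame('scene')[:,:,::-1];cv2.imwrite('pics/s13.png',crop(im,270,190,110,100,6))
E
```

```text
clock: 23.47
position: [0.5769, -0.083, 0.2046]
eef_rot: [-0.338, 3.114, -0.001]
wrist_force: [0.7, -0.0, -1.3]
opening: 0.599
t 23.47 p [ 0.5769 -0.083   0.2046] a 192.39 tilt 0.51 F [ 0.69 -0.04 -1.29] op 0.599 q [-0.14  0.3   0.29  1.55 -0.09  1.29  1.95]
```

View pics/w13.png

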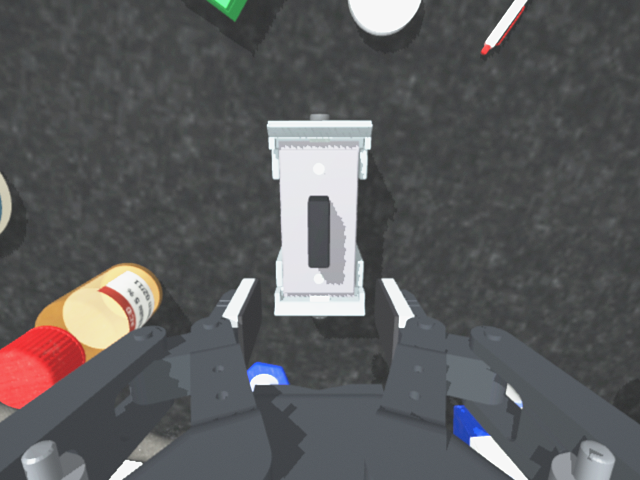

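View pics/s13.png

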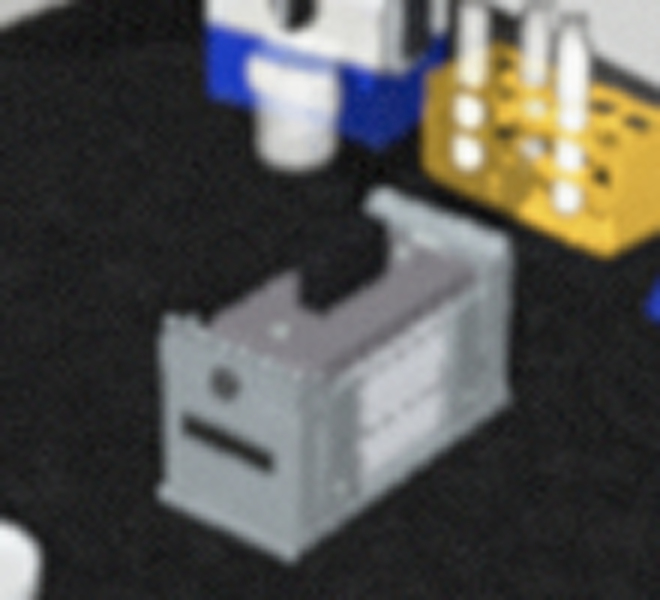

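```bash
python3 - <<'E'
from h import *
im=cv2.imread('pics/w13.png');cv2.imwrite('pics/w13c.png',np.vstack([crop(im,255,108,130,55,6)[:290],crop(im,255,265,130,55,6)[:300]]))
# overlay predicted cover at home vs. 7mm high, top camera style in scene
ci=manip.camera_info('wrist')
x,y,a=.5735,-.0830,np.radians(12.4);c,s=np.cos(a),np.sin(a)
for z0 in(.073,.080):
  print(z0,proj(ci,[[x+c*u-s*v,y+s*u+c*v,z0+z] for u,v,z in((-.059,.03,.012),(-.059,-.03,.012),(.059,-.03,.012),(.059,.03,.012))]).round(1).tolist())
E
```

```text
0.073 [[360.6, 151.9], [280.4, 151.8], [284.4, 296.5], [355.7, 296.5]]
0.08 [[361.8, 152.1], [279.4, 152.0], [283.6, 300.2], [356.6, 300.3]]
```

View pics/w13c.png

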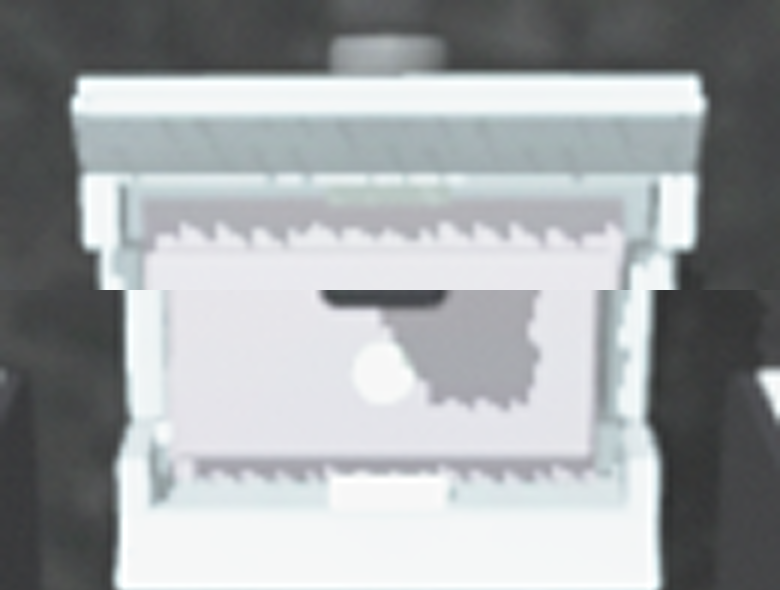

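Plate width is 80.0 px at the near end and 71.5 px at the far end. The home prediction is 80.2/71.3 px and the 7 mm-high prediction is 82.4/73.0 px. Both catch noses lie over the flange, so I'm handing in.

```bash
python3 -c "
from workcell import manip
print(manip.finish_job())"
```

```text
the job is handed in; nothing more can be done
None
```

I packed the box, pressed the cover home and handed the job in at about 23.6 s of the 72 s allowed. `finish_job` gave no verdict.

- **Tins:** the first tin lifted showed about 7 N on the wrist, so it is the heavy one and went on the box floor. The second showed about 1.5 N and was set flat on top of it. Both were lowered slowly until they touched and then released.
- **Lighter tin's position:** the wrist camera put it within about 3 mm of the box centre, with its yaw matching the box to within 0.1°.
- **Cover:** it snapped past the catches and stopped hard when I pressed with 15.7 N. The tool height then put its underside at about 73 mm.
- **Last pictures:** the cover's apparent width at both ends matched the home position rather than the 7 mm-high one. Both catch noses lie over its flange.
- **Other objects:** the petri dish and amber bottle still stand in the last wrist pictures. I did not measure the beaker again, but no move went near it. The gripper was clear of everything at hand-in.

Three checks went wrong or disagreed along the way:
- **Box pose:** my first fit was about 6 mm off because I mixed up the base and lip corners. I corrected it with all three cameras before placing anything.
- **Wrist camera:** it reads about 1.5 mm off sideways compared with the gripper's own centre. I allowed for that.
- **Lighter tin contact:** it touched down with a brief press of about 10 N before I let it go.

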